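Take the crib of sanding blocks apart and park each in its colour tray

ROBOT

A 7-joint arm with a two-finger parallel gripper is mounted at the origin on the work surface; the furniture and walls round the work are solid. World frame = base frame: x ahead of the robot, y to its left, z up, the work surface at z = 0. Lengths are in m, angles in rad, forces in N, time in s.
With the tool pointing down it reaches from about 0.425 to 0.925 m from the base axis. Payload 6.8 kg.
Tool frame: the origin (TCP) lies at the very end of the fingers, on their centre line; the grasp point (between the pads) lies 19 mm behind it; z points along the fingers, y is the line along which they close (so a half turn about z gives the same grasp; the last joint's range is limited). The gripper opens to 85 mm and grips with 20 to 120 N. Pads are 22 mm wide; open, the fingers measure 114 mm over their backs; the gripper's body (76 mm by 85 mm) begins 54 mm behind the grasp point. The pads swing forward as they close: fully open they stand 13 mm farther back than shut.
Start: joints at [-1.216, 0.477, 0.022, 1.555, -0.011, 1.109, -0.083], TCP at [0.301, 0.604, 0.231] pointing down, gripper open.
Joint ranges: [-2.96, 2.96], [-0.34, 2.1], [-1.41, 1.46], [0.24, 2.44], [-1.37, 4.51], [0.17, 1.92], [-2.96, 2.96]. Speed limits (rad/s): [2.39, 2.39, 3.14, 3.14, 3.14, 3.14, 3.14].

INTERFACE

Orientations are given as a unit quaternion [w, x, y, z].
In Python, from station import * gives the robot as it stands.
- The arm moves only by the tool jog_arm, never from a script. Its argument "moves" is one flat list of numbers, 7 for each row, row after row: the shift along the tool's x, y, z normalised to -1 to 1, where 1 is 20 mm, then the turn, a rotation vector about the tool's x, y, z normalised to -1 to 1, where 1 is 4 degrees, then the opening, from 0 (shut) to 1 (fully open). In form: [x, y, z, rx, ry, rz, claw, x, y, z, rx, ry, rz, claw, ...]. A call has exactly 8 rows; each row shifts and turns the commanded pose from where the row before left it, along the tool's axes as they then stand; what a row does not reach is not made up. A row lasts 1/12 s, in which the tool goes at most 41.7 mm and 7.16 degrees, less where a joint would pass 70% of its speed; a pose out of reach is approached as far as the arm can. A call with a number of a shift or a turn outside -1 to 1 is refused whole. A call with a gripper value outside its range is refused whole. The fingers move at their own pace and stop on an object; "grip_force" is the grip in N (left out, the last holds). Time passes only in rows, so rows that do not move let the fingers close, or fill a call up. It gives the time, the measured TCP pose, the force, the opening and the grip force at its end, in the units of the state.
- get_obs(): the state, without advancing time (a new reading comes with each control period).
- read_camera(name): name is "scene" or "top" or "wrist"; returns a dict with "color" (480x640x3 uint8, blue, green, red), "fx", "fy", "cx", "cy" (pixels), "rvec" (rotation vector, rad) and "tvec" (3), from world to camera coordinates, as OpenCV has them. Camera axes: x right, y down, z forward; pixel columns grow to the right and rows downward; lengths in m; the calibration is good to about 2 mm. The wrist camera is an equidistant fisheye: a pixel r from the principal point sees the ray r / f radians off the axis. A picture is of the moment at which its call begins. There is no depth.
- hand_in(): hands the job in; it is judged then, once.
The state is a dict: "t": time; "q": joint angles; "joint_vel": joint speeds; "joint_torque": joint torques, N m; "eef_pos": TCP position; "tool_rot": TCP orientation; "contact_force": force on the tool from outside, world axes, zero at the start; "torque": the same for the moment, N m; "gripper_width": opening from 0.0 (shut) to 1.0 (fully open); "grasp_force": force on a finger pad.
Only numpy, scipy, OpenCV 4.12 (cv2) and the standard library are available. Lean on these libraries where they do the work, as an engineer would, in place of code of your own. Each camera call takes 0.05 s, during which the arm holds its last target. There are 200 camera calls.

TASK

The four long sanding blocks have been left stacked crosswise, two on two, on the plywood board. Take the stack apart from the top, one block at a time, and lay each block sole down, flat and lengthwise in the shallow tray whose floor has the colour of the block's cap. Keep the blocks upright on the way and leave the resin cup standing where it is.

Things in the scene. Friction and masses are not known exactly. Their poses are not given: they have to be found in the camera images.
- block_blue: loose long sanding block with a blue plastic cap, cork sides and a dark abrasive sole, 120 x 40 x 30 mm, 0.10 to 0.20 kg. Origin: centre of its underside (the sole); x along its 120 mm length, y across its 40 mm width, z up out of the cap (at 30 mm). At the start it lies in the bottom layer of the stack
- block_yellow: loose long sanding block with a yellow plastic cap, cork sides and a dark abrasive sole, 120 x 40 x 30 mm, 0.10 to 0.20 kg. Origin: centre of its underside (the sole); x along its 120 mm length, y across its 40 mm width, z up out of the cap (at 30 mm). At the start it lies in the bottom layer of the stack
- block_white: loose long sanding block with a white plastic cap, cork sides and a dark abrasive sole, 120 x 40 x 30 mm, 0.10 to 0.20 kg. Origin: centre of its underside (the sole); x along its 120 mm length, y across its 40 mm width, z up out of the cap (at 30 mm). At the start it lies in the top layer of the stack
- block_orange: loose long sanding block with an orange plastic cap, cork sides and a dark abrasive sole, 120 x 40 x 30 mm, 0.10 to 0.20 kg. Origin: centre of its underside (the sole); x along its 120 mm length, y across its 40 mm width, z up out of the cap (at 30 mm). At the start it lies in the top layer of the stack
- board: fixed plywood board under the stack, 136 x 136 x 9 mm. Origin: centre of its underside, on the table, z up. Two parallel blocks lie on it along its x (undersides at z = 9 mm), 80 mm between centres; two more lie across them along its y (undersides at z = 39 mm), likewise spaced; colours swap sides. Carry high: the mould's raised lid beside it reaches z = 0.25 m, the vice 0.15 m
- tray_blue: shallow open grey plastic tray with a blue floor and a small blue clip on each long rim, fixed to the table, outside 152 x 72 x 12 mm, walls 4 mm, inside 144 x 64 mm. Origin: centre of its underside, on the table; x along its length, y across, z up; its inner floor, where a block's sole rests, is 5 mm above the table, its rim 12 mm
- tray_yellow: shallow open grey plastic tray with a yellow floor and a small yellow clip on each long rim, fixed to the table, outside 152 x 72 x 12 mm, walls 4 mm, inside 144 x 64 mm. Origin: centre of its underside, on the table; x along its length, y across, z up; its inner floor, where a block's sole rests, is 5 mm above the table, its rim 12 mm
- tray_white: shallow open grey plastic tray with a white floor and a small white clip on each long rim, fixed to the table, outside 152 x 72 x 12 mm, walls 4 mm, inside 144 x 64 mm. Origin: centre of its underside, on the table; x along its length, y across, z up; its inner floor, where a block's sole rests, is 5 mm above the table, its rim 12 mm
- tray_orange: shallow open grey plastic tray with an orange floor and a small orange clip on each long rim, fixed to the table, outside 152 x 72 x 12 mm, walls 4 mm, inside 144 x 64 mm. Origin: centre of its underside, on the table; x along its length, y across, z up; its inner floor, where a block's sole rests, is 5 mm above the table, its rim 12 mm
- cup: loose clear mixing cup with cured amber resin and a wooden stir stick, 65 mm wide, 116 mm high with the stick, standing upright on the table; a bystander. Origin: centre of its underside, z up

How it is judged:
At the end, for the whole second after the job is handed in: Each block lies released and at rest, cap up and flat on the floor of the tray of its own colour (underside 2 to 9 mm over the tray's), centres within 15 mm along and across, lengths within 0.25 rad; the cup stands upright within 30 mm of its start (x of block_blue in the frame of tray_blue between -0.015 and 0.015 m and y of block_blue in the frame of tray_blue between -0.015 and 0.015 m and z of block_blue in the frame of tray_blue between 0.002 and 0.009 m and angle between each of block_blue, block_yellow, block_white, block_orange's own z axis and vertical below 0.08 rad and angle between the x axis of block_blue and the x axis of tray_blue, either way round below 0.25 rad and linear speed of each of block_blue, block_yellow, block_white, block_orange below 0.02 m/s and x of block_yellow in the frame of tray_yellow between -0.015 and 0.015 m and y of block_yellow in the frame of tray_yellow between -0.015 and 0.015 m and z of block_yellow in the frame of tray_yellow between 0.002 and 0.009 m and angle between the x axis of block_yellow and the x axis of tray_yellow, either way round below 0.25 rad and x of block_white in the frame of tray_white between -0.015 and 0.015 m and y of block_white in the frame of tray_white between -0.015 and 0.015 m and z of block_white in the frame of tray_white between 0.002 and 0.009 m and angle between the x axis of block_white and the x axis of tray_white, either way round below 0.25 rad and x of block_orange in the frame of tray_orange between -0.015 and 0.015 m and y of block_orange in the frame of tray_orange between -0.015 and 0.015 m and z of block_orange in the frame of tray_orange between 0.002 and 0.009 m and angle between the x axis of block_orange and the x axis of tray_orange, either way round below 0.25 rad and distance of cup from where it was at the start of the episode below 0.03 m and angle between cup's own z axis and vertical below 0.2 rad); the robot touches nothing.
It fails at once if a block is tipped over (more than 0.6 rad from upright) (angle between any of block_blue, block_yellow, block_white, block_orange's own z axis and vertical above 0.6 rad).
It fails at once if the resin cup is knocked over or shoved more than 30 mm (distance of cup from where it was at the start of the episode above 0.03 m or angle between cup's own z axis and vertical above 0.5 rad).
It fails at once if a bottom block (blue or yellow) is lifted clear of the board while a top block (white or orange) still rests on it ((height (world z) of block_blue above 0.024 m and contact force between block_blue and block_white above 0.1 N) or (height (world z) of block_blue above 0.024 m and contact force between block_blue and block_orange above 0.1 N) or (height (world z) of block_yellow above 0.024 m and contact force between block_yellow and block_white above 0.1 N) or (height (world z) of block_yellow above 0.024 m and contact force between block_yellow and block_orange above 0.1 N)).
It also fails if it takes over 128 s, if anything falls off the work surface, if the arm or the gripper's body presses on something with over 40 N, if the wrist force passes 120 N, or if a joint passes its speed limit or range.

## Working session

There is one attempt and no reset: what is moved stays moved. The work goes in short steps, Python scripts to look and compute and a tool call to move; the robot and the scene stay as the last step left them, time stands still between calls to the robot, and variables do not carry over. Pictures are saved under pics/ and viewed, at most 18 in all, crops included, and the job is handed in when it is done.

Besides the shell and the picture viewer there is one more tool, called after ">>>" by a JSON object that holds its "fn" and its "kwargs". jog_arm: Moves the arm, as the interface text tells. Scaled input: -1 to 1 covers 20 mm each way for a shift and 4 degrees each way for a turn. Its arguments: {"type":"object","properties":{"moves":{"type":"array"},"grip_force":{"type":"number"}},"required":["moves"]}

```bash
mkdir -p pics; ls; python3 - <<'E'
from station import *
import cv2,numpy as np
o=get_obs();print(o)
for n in("scene","top"):
    c=read_camera(n);cv2.imwrite(f"pics/{n}0.png",c["color"]);print(n,[c[k] for k in("fx","fy","cx","cy","rvec","tvec")])
    R=cv2.Rodrigues(np.array(c["rvec"]))[0];print(-R.T@np.array(c["tvec"]).ravel())
E
```

```text
pics
{'t': 0.0, 'q': array([-1.21611592,  0.47781906,  0.02235997,  1.55644938, -0.01152168,
        1.10932012, -0.08308259]), 'joint_vel': array([-6.23816138e-04, -5.61627136e-04, -5.30750170e-05, -5.91985546e-05,
        1.46004779e-03, -5.79556903e-05,  3.41522199e-05]), 'joint_torque': array([-3.87600539e-04, -5.96449077e+01,  1.60789825e+00, -2.81181407e+01,
        1.24704026e-02,  9.47870139e-03, -1.08855065e-05]), 'eef_pos': array([0.30109744, 0.60345382, 0.23031428]), 'tool_rot': array([-1.50529260e-04,  2.29325255e-01,  9.73349400e-01, -9.21587264e-04]), 'contact_force': array([ 0.60910973, -0.31003002, -0.32754864]), 'torque': array([ 0.06139891, -0.00510474,  0.00737082]), 'grasp_force': 0.0, 'gripper_width': 0.9946952563132226}
scene [484.95369603022675, 484.95369603022675, 324.4920512691271, 233.94252373337198, array([ 2.34928417, -0.63554756,  0.2476343 ]), array([-0.44844412,  0.23029444,  1.03987002])]
[ 0.12167489 -0.66891007  0.93446341]
top [457.8407859846167, 457.8407859846167, 312.4599365184604, 241.1418349773193, array([ 2.12930409, -2.19031304,  0.11441915]), array([0.00931764, 0.55167226, 1.2947433 ])]
[ 0.40231342 -0.0134213   1.34861155]
```

View pics/scene0.png

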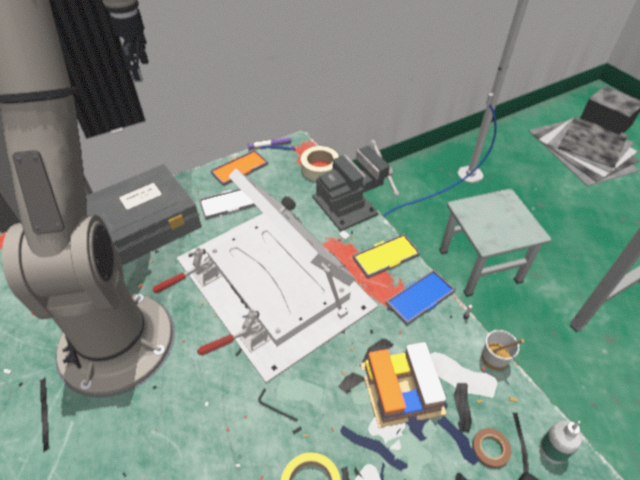

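View pics/top0.png

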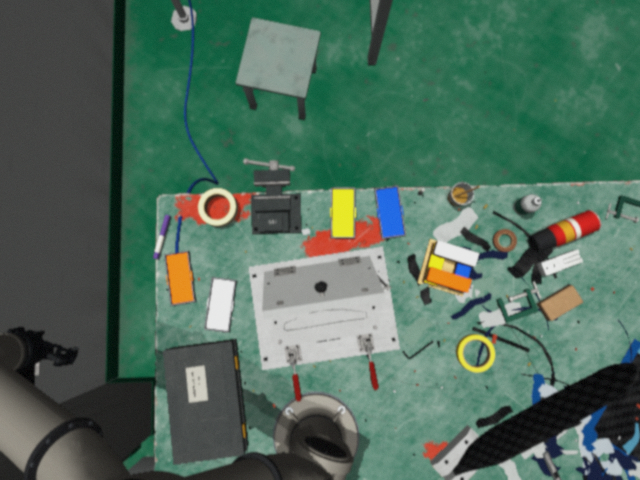

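The top view has the stack at about (450,265), with the white block far, orange near, and yellow and blue below. The cup is at (461,194). The tray floors are orange (179,278), white (221,305), yellow (343,213) and blue (389,212). The raised mould lid lies between, around (320,285).

```bash
cat > h.py <<'E'
from station import *
import cv2,numpy as np
def cast(c,uv,z):
    R=cv2.Rodrigues(np.array(c["rvec"]))[0];t=np.array(c["tvec"]).ravel();C=-R.T@t
    uv=np.asarray(uv,float).reshape(-1,2)
    d=np.c_[(uv[:,0]-c["cx"])/c["fx"],(uv[:,1]-c["cy"])/c["fy"],np.ones(len(uv))]@R
    return (C+d*((z-C[2])/d[:,2])[:,None])[:,:2]
def mask(img,col):
    h=cv2.cvtColor(img,cv2.COLOR_BGR2HSV)
    r={"blue":((100,150,90),(125,255,255)),"yellow":((24,150,120),(34,255,255)),"orange":((8,160,150),(20,255,255)),"white":((0,0,215),(180,30,255))}[col]
    return cv2.inRange(h,*r)
def rect(c,col,box,z):
    m=mask(c["color"],col);u0,v0,u1,v1=box
    k=np.zeros_like(m);k[v0:v1,u0:u1]=m[v0:v1,u0:u1]
    cs,_=cv2.findContours(k,cv2.RETR_EXTERNAL,cv2.CHAIN_APPROX_NONE)
    b=max(cs,key=cv2.contourArea)
    p=cast(c,b.reshape(-1,2),z)
    (x,y),(w,h),a=cv2.minAreaRect((p*1000).astype(np.float32))
    if w<h:w,h,a=h,w,a+90
    return np.round([x,y,w,h,(a+90)%180-90],1)
E
python3 - <<'E'
from h import *
T={"orange":(160,245,200,310),"white":(200,270,240,335),"yellow":(325,180,362,245),"blue":(370,180,410,245)}
S={"orange":(205,145,275,190),"white":(195,180,262,220),"yellow":(345,230,425,280),"blue":(380,265,460,328)}
ct=cv2 and read_camera("top");cs=read_camera("scene")
for k in T:print(k,"tray top",rect(ct,k,T[k],.005),"scene",rect(cs,k,S[k],.005))
for k in("white","orange"):print(k,"blk",rect(ct,k,(415,230,490,300),.069),rect(cs,k,(360,335,450,425),.069))
for k in("yellow","blue"):print(k,"blk",rect(ct,k,(415,230,490,300),.039),rect(cs,k,(360,335,450,425),.039))
print("cup",cast(ct,[461,194],.06))
crop=np.hstack([cv2.resize(ct["color"][170:310,400:500],None,fx=4,fy=4),cv2.resize(cs["color"][330:430,350:450],(400,560))[:560]])
crop=cv2.resize(crop,(800,560));cv2.imwrite("pics/crop1.png",crop)
E
```

```text
orange tray top [459.1 384.6 142.3  68.3   7.6] scene [460.6 385.  138.6  65.7   7.3]
white tray top [378.  268.2 138.3  59.   -8.4] scene [391.8 284.7 159.7 127.3 -23.9]
yellow tray top [638.3 -96.3 141.9  65.4  -2.2] scene [ 640.4 -101.5  138.9   68.8   -2.4]
blue tray top [ 636.8 -236.9  143.3   73.9    6. ] scene [ 638.6 -236.8  137.5   59.3    6.2]
white blk [ 503.7 -407.7  114.6   36.8   69.7] [ 518.2 -415.3  119.9   74.    70.3]
orange blk [ 429.7 -381.5  119.2   41.3   71.8] [ 428.5 -385.6  120.2   41.5   70.8]
yellow blk [ 480.5 -356.6   42.    40.1   71. ] [ 481.5 -362.3   36.7   31.6   71.5]
blue blk [ 456.6 -433.2   44.2   29.2   69.7] [ 453.4 -434.9   36.3   32.4   70.9]
cup [[ 0.67178568 -0.43454438]]
```

View pics/crop1.png

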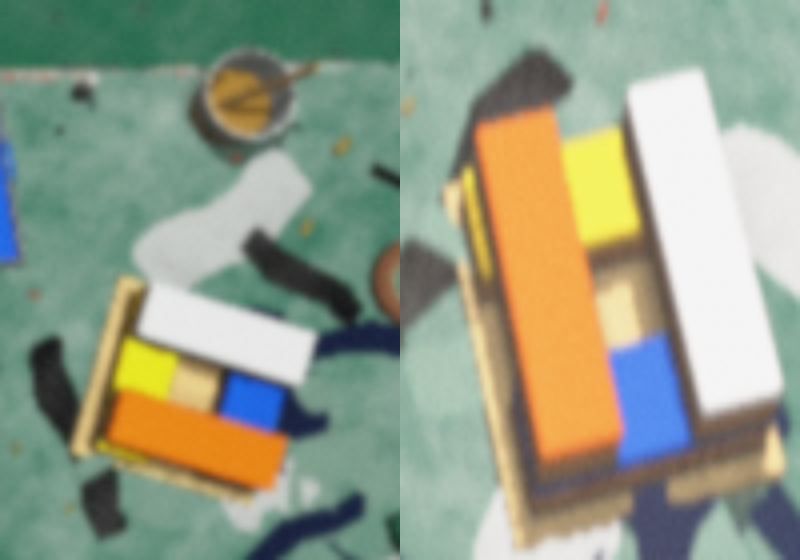

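The crop confirms the layout: white over the far side, orange near, yellow on the left and blue on the right underneath, with the board edges at the lower left. I'll use orange (429,-384) and white (504,-408) at 71.3°, yellow (480,-358) and blue (454,-434) at -18.7°.

```bash
cat > plan.py <<'E'
import sys
from h import *
from scipy.spatial.transform import Rotation as Ro
def go(*pts):
    o=get_obs();q=o["tool_rot"];R=Ro.from_quat([q[1],q[2],q[3],q[0]]).as_matrix()
    p=np.array(o["eef_pos"]);yaw=np.degrees(np.arctan2(R[1,1],R[0,1]))
    print("t %.2f"%o["t"],"p",p.round(4),"yaw %.1f tilt %.2f"%(yaw,np.degrees(np.arccos(-R[2,2]))),"w %.3f gf %.1f"%(o["gripper_width"],o["grasp_force"]),"q",np.round(o["q"],2),"F",np.round(o["contact_force"],1))
    for x,y,z,c in pts:   # turn first (on the spot), then shift, in move units
        rz=-((c-yaw+180)%360-180)/4
        a=np.radians(c);X=np.array([-np.sin(a)*-1,-np.cos(a),0]);Y=np.array([np.cos(a),np.sin(a),0])
        d=np.array([x,y,z])-p
        print("turn %.2f  then x %.2f y %.2f z %.2f"%(rz,d@X/.02,d@Y/.02,-d[2]/.02))
        p=np.array([x,y,z]);yaw=c
if __name__=="__main__":
    a=list(map(float,sys.argv[1:]));go(*[a[i:i+4] for i in range(0,len(a),4)])
E
python3 plan.py .301 .604 .33 -18.7 .53 .05 .33 -18.7 .429 -.384 .33 -18.7 .429 -.384 .045 -18.7; python3 - <<'E'
from h import *
from scipy.spatial.transform import Rotation as Ro
q=get_obs()["tool_rot"];print(Ro.from_quat([q[1],q[2],q[3],q[0]]).as_matrix().round(2))
E
```

```text
t 0.20 p [0.3012 0.6037 0.2307] yaw 63.5 tilt 0.07 w 1.001 gf 0.0 q [-1.22  0.48  0.02  1.56 -0.01  1.11 -0.08] F [-0.4 -0.3 -0.1]
turn 20.55  then x -0.01 y -0.02 z -4.97
turn -0.00  then x 22.57 y 19.73 z -0.00
turn -0.00  then x 22.17 y 2.17 z -0.00
turn -0.00  then x 0.00 y 0.00 z 14.25
[[-0.89  0.45 -0.  ]
 [ 0.45  0.89 -0.  ]
 [-0.   -0.   -1.  ]]
```

```bash
sed -i 's/X=np.array(\[.*,0\]);Y/X=np.array([-np.sin(a),np.cos(a),0]);Y/' plan.py; python3 plan.py .301 .604 .33 -18.7 .53 .05 .33 -18.7|tail -1
```

```text
turn -0.00  then x -22.57 y 19.73 z -0.00
```

>>> {"fn": "jog_arm", "kwargs": {"moves": [0, 0, -0.7, 0, 0, 1, 0.8, 0, 0, -0.7, 0, 0, 1, 0.8, 0, 0, -0.7, 0, 0, 1, 0.8, 0, 0, -0.7, 0, 0, 1, 0.8, 0, 0, -0.7, 0, 0, 1, 0.8, 0, 0, -0.7, 0, 0, 1, 0.8, 0, 0, -0.7, 0, 0, 1, 0.8, 0, 0, 0, 0, 0, 1, 0.8], "grip_force": 60}}

```text
t: 0.87
eef_pos: [0.3019, 0.6051, 0.3326]
tool_rot: [-0.0, 0.49, 0.872, 0.002]
contact_force: [0.1, -0.6, -0.0]
gripper_width: 0.799
grasp_force: 0.0
```

>>> {"fn": "jog_arm", "kwargs": {"moves": [0, 0, 0, 0, 0, 1, 0.8, 0, 0, 0, 0, 0, 1, 0.8, 0, 0, 0, 0, 0, 1, 0.8, 0, 0, 0, 0, 0, 1, 0.8, 0, 0, 0, 0, 0, 1, 0.8, 0, 0, 0, 0, 0, 1, 0.8, 0, 0, 0, 0, 0, 1, 0.8, 0, 0, 0, 0, 0, 1, 0.8]}}

```text
t: 1.53
eef_pos: [0.3012, 0.6039, 0.329]
tool_rot: [0.0, 0.711, 0.703, -0.0]
contact_force: [-0.9, 0.2, -0.2]
gripper_width: 0.8
grasp_force: 0.0
```

>>> {"fn": "jog_arm", "kwargs": {"moves": [0, 0, 0, 0, 0, 1, 0.8, 0, 0, 0, 0, 0, 1, 0.8, 0, 0, 0, 0, 0, 1, 0.8, 0, 0, 0, 0, 0, 1, 0.8, 0, 0, 0, 0, 0, 0.55, 0.8, 0, 0, 0, 0, 0, 0, 0.8, 0, 0, 0, 0, 0, 0, 0.8, 0, 0, 0, 0, 0, 0, 0.8]}}

```text
t: 2.2
eef_pos: [0.3013, 0.604, 0.3292]
tool_rot: [0.0, 0.812, 0.583, -0.0]
contact_force: [0.2, 0.0, 0.1]
gripper_width: 0.801
grasp_force: 0.0
```

```bash
python3 plan.py .53 .05 .33 -18.7
```

```text
t 2.20 p [0.3013 0.604  0.3292] yaw -18.6 tilt 0.01 w 0.801 gf 0.0 q [-1.42  0.42  0.32  1.45 -0.13  1.29 -1.42] F [0.2 0.  0.1]
turn 0.01  then x -22.57 y 19.71 z -0.04
```

>>> {"fn": "jog_arm", "kwargs": {"moves": [-0.94, 0.82, 0, 0, 0, 0, 0.8, -0.94, 0.82, 0, 0, 0, 0, 0.8, -0.94, 0.82, 0, 0, 0, 0, 0.8, -0.94, 0.82, 0, 0, 0, 0, 0.8, -0.94, 0.82, 0, 0, 0, 0, 0.8, -0.94, 0.82, 0, 0, 0, 0, 0.8, -0.94, 0.82, 0, 0, 0, 0, 0.8, -0.94, 0.82, 0, 0, 0, 0, 0.8]}}

```text
t: 2.87
eef_pos: [0.3777, 0.4182, 0.3294]
tool_rot: [-0.0, 0.812, 0.583, 0.0]
contact_force: [0.9, -0.4, -0.0]
gripper_width: 0.798
grasp_force: 0.0
```

>>> {"fn": "jog_arm", "kwargs": {"moves": [-0.94, 0.82, 0, 0, 0, 0, 0.8, -0.94, 0.82, 0, 0, 0, 0, 0.8, -0.94, 0.82, 0, 0, 0, 0, 0.8, -0.94, 0.82, 0, 0, 0, 0, 0.8, -0.94, 0.82, 0, 0, 0, 0, 0.8, -0.94, 0.82, 0, 0, 0, 0, 0.8, -0.94, 0.82, 0, 0, 0, 0, 0.8, -0.94, 0.82, 0, 0, 0, 0, 0.8]}}

```text
t: 3.53
eef_pos: [0.4537, 0.2336, 0.3295]
tool_rot: [-0.0, 0.812, 0.583, 0.0]
contact_force: [-0.1, 0.5, 1.0]
gripper_width: 0.799
grasp_force: 0.0
```

>>> {"fn": "jog_arm", "kwargs": {"moves": [-0.94, 0.82, 0, 0, 0, 0, 0.8, -0.94, 0.82, 0, 0, 0, 0, 0.8, -0.94, 0.82, 0, 0, 0, 0, 0.8, -0.94, 0.82, 0, 0, 0, 0, 0.8, -0.94, 0.82, 0, 0, 0, 0, 0.8, -0.94, 0.82, 0, 0, 0, 0, 0.8, -0.94, 0.82, 0, 0, 0, 0, 0.8, -0.94, 0.82, 0, 0, 0, 0, 0.8]}}

```text
t: 4.2
eef_pos: [0.5297, 0.0491, 0.3295]
tool_rot: [-0.0, 0.812, 0.583, 0.0]
contact_force: [0.1, -1.5, -0.5]
gripper_width: 0.805
grasp_force: 0.0
```

```bash
python3 plan.py .429 -.384 .33 -18.7; python3 - <<'E'
from h import *
cv2.imwrite("pics/w1.png",read_camera("wrist")["color"])
E
```

```text
t 4.20 p [0.5297 0.0491 0.3295] yaw -18.7 tilt 0.03 w 0.805 gf 0.0 q [-0.78  0.17  0.66  1.8  -0.11  1.21 -0.41] F [ 0.1 -1.5 -0.5]
turn 0.01  then x -22.13 y 2.18 z -0.02
```

View pics/w1.png

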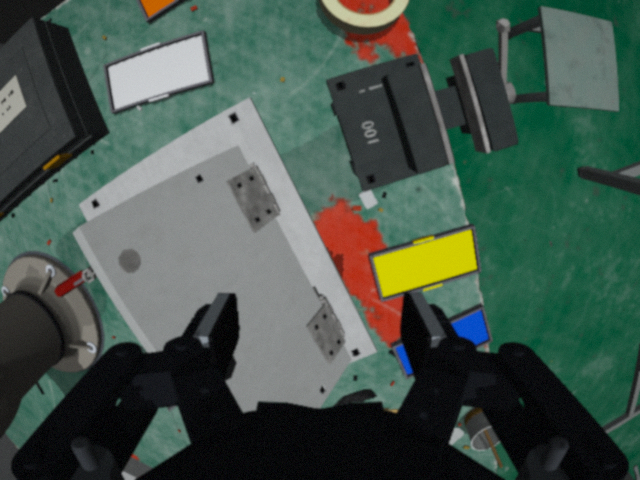

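The wrist view shows the trays with small clips at mid-rim, where the fingers will straddle: white at (160,70), yellow at (425,262) and blue at about (450,340). So I'll grip a little high. The mould lid is well below the hand.

>>> {"fn": "jog_arm", "kwargs": {"moves": [-0.92, 0.09, 0, 0, 0, 0, 0.8, -0.92, 0.09, 0, 0, 0, 0, 0.8, -0.92, 0.09, 0, 0, 0, 0, 0.8, -0.92, 0.09, 0, 0, 0, 0, 0.8, -0.92, 0.09, 0, 0, 0, 0, 0.8, -0.92, 0.09, 0, 0, 0, 0, 0.8, -0.92, 0.09, 0, 0, 0, 0, 0.8, -0.92, 0.09, 0, 0, 0, 0, 0.8]}}

```text
t: 4.92
eef_pos: [0.4954, -0.0944, 0.3294]
tool_rot: [-0.0, 0.812, 0.583, 0.0]
contact_force: [0.4, -0.6, -0.5]
gripper_width: 0.8
grasp_force: 0.0
```

>>> {"fn": "jog_arm", "kwargs": {"moves": [-0.92, 0.09, 0, 0, 0, 0, 0.8, -0.92, 0.09, 0, 0, 0, 0, 0.8, -0.92, 0.09, 0, 0, 0, 0, 0.8, -0.92, 0.09, 0, 0, 0, 0, 0.8, -0.92, 0.09, 0, 0, 0, 0, 0.8, -0.92, 0.09, 0, 0, 0, 0, 0.8, -0.92, 0.09, 0, 0, 0, 0, 0.8, -0.92, 0.09, 0, 0, 0, 0, 0.8]}}

```text
t: 5.58
eef_pos: [0.4619, -0.2385, 0.3294]
tool_rot: [0.0, 0.812, 0.583, 0.0]
contact_force: [-0.1, -0.7, 0.4]
gripper_width: 0.796
grasp_force: 0.0
```

>>> {"fn": "jog_arm", "kwargs": {"moves": [-0.92, 0.09, 0, 0, 0, 0, 0.8, -0.92, 0.09, 0, 0, 0, 0, 0.8, -0.92, 0.09, 0, 0, 0, 0, 0.8, -0.92, 0.09, 0, 0, 0, 0, 0.8, -0.92, 0.09, 0, 0, 0, 0, 0.8, -0.92, 0.09, 0, 0, 0, 0, 0.8, -0.92, 0.09, 0, 0, 0, 0, 0.8, -0.92, 0.09, 0, 0, 0, 0, 0.8]}}

```text
t: 6.25
eef_pos: [0.4284, -0.3824, 0.3293]
tool_rot: [-0.0, 0.812, 0.583, 0.0]
contact_force: [-0.2, -0.2, -0.8]
gripper_width: 0.801
grasp_force: 0.0
```

>>> {"fn": "jog_arm", "kwargs": {"moves": [0, 0, 0.95, 0, 0, 0, 0.8, 0, 0, 0.95, 0, 0, 0, 0.8, 0, 0, 0.95, 0, 0, 0, 0.8, 0, 0, 0.95, 0, 0, 0, 0.8, 0, 0, 0.95, 0, 0, 0, 0.8, 0, 0, 0.95, 0, 0, 0, 0.8, 0, 0, 0.95, 0, 0, 0, 0.8, 0, 0, 0.95, 0, 0, 0, 0.8]}}

```text
t: 6.92
eef_pos: [0.4287, -0.3815, 0.1764]
tool_rot: [0.0, 0.812, 0.583, 0.0]
contact_force: [1.0, 1.4, -0.3]
gripper_width: 0.799
grasp_force: 0.0
```

```bash
python3 plan.py .429 -.384 .047 -18.7; python3 - <<'E'
from h import *
cv2.imwrite("pics/w2.png",read_camera("wrist")["color"])
E
```

```text
t 6.92 p [ 0.4287 -0.3815  0.1764] yaw -18.7 tilt 0.02 w 0.799 gf 0.0 q [ 0.02  0.47  0.8   1.9  -0.41  0.95  0.68] F [ 1.   1.4 -0.3]
turn 0.01  then x -0.11 y 0.05 z 6.47
```

View pics/w2.png

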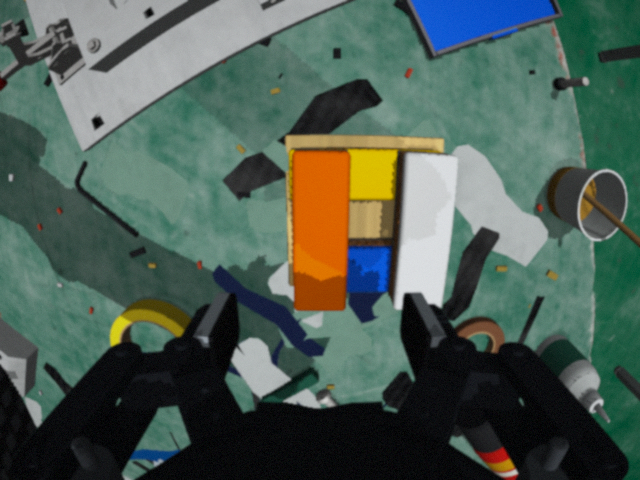

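The orange block is at (321,230), centred between the fingers and parallel to the pads. Next I descend and grip.

>>> {"fn": "jog_arm", "kwargs": {"moves": [-0.1, 0, 0.9, 0, 0, 0, 0.8, 0, 0, 0.9, 0, 0, 0, 0.8, 0, 0, 0.9, 0, 0, 0, 0.8, 0, 0, 0.9, 0, 0, 0, 0.8, 0, 0, 0.9, 0, 0, 0, 0.8, 0, 0, 0.9, 0, 0, 0, 0.8, 0, 0, 0.6, 0, 0, 0, 0.8, 0, 0, 0.45, 0, 0, 0, 0.8]}}

```text
t: 7.63
eef_pos: [0.428, -0.3833, 0.0475]
tool_rot: [-0.0, 0.812, 0.583, 0.0]
contact_force: [-0.6, -0.1, -0.0]
gripper_width: 0.8
grasp_force: 0.0
```

>>> {"fn": "jog_arm", "kwargs": {"moves": [0, 0, 0, 0, 0, 0, 0.6, 0, 0, 0, 0, 0, 0, 0.3, 0, 0, 0, 0, 0, 0, 0.3, 0, 0, 0, 0, 0, 0, 0.3, 0, 0, 0, 0, 0, 0, 0.3, 0, 0, 0, 0, 0, 0, 0.3, 0, 0, 0, 0, 0, 0, 0.3, 0, 0, 0, 0, 0, 0, 0.3]}}

```text
t: 8.3
eef_pos: [0.4284, -0.3841, 0.0492]
tool_rot: [0.001, 0.813, 0.583, 0.0]
contact_force: [-0.8, 0.2, 7.2]
gripper_width: 0.454
grasp_force: 61.5
```

```bash
python3 plan.py .429 -.384 .33 -18.7 .429 -.384 .33 -82.4 .52 0 .33 -82.4 .459 .385 .33 -82.4 .459 .385 .014 -82.4
```

```text
t 8.30 p [ 0.4284 -0.3841  0.0492] yaw -18.7 tilt 0.09 w 0.454 gf 61.5 q [ 0.15  0.64  0.64  1.97 -0.58  0.72  0.82] F [-0.8  0.2  7.2]
turn -0.00  then x 0.02 y 0.02 z -14.04
turn 15.93  then x 0.00 y 0.00 z -0.00
turn -0.00  then x 7.05 y -18.43 z -0.00
turn -0.00  then x -0.48 y -19.48 z -0.00
turn -0.00  then x 0.00 y 0.00 z 15.80
```

>>> {"fn": "jog_arm", "kwargs": {"moves": [0, 0, -0.5, 0, 0, 0, 0.3, 0, 0, -1, 0, 0, 0, 0.3, 0, 0, -1, 0, 0, 0, 0.3, 0, 0, -1, 0, 0, 0, 0.3, 0, 0, -1, 0, 0, 1, 0.3, 0, 0, -1, 0, 0, 1, 0.3, 0, 0, -1, 0, 0, 1, 0.3, 0, 0, -1, 0, 0, 1, 0.3]}}

```text
t: 8.97
eef_pos: [0.4275, -0.3833, 0.1997]
tool_rot: [-0.0, 0.887, 0.462, 0.0]
contact_force: [0.6, -0.3, -0.5]
gripper_width: 0.454
grasp_force: 60.5
```

>>> {"fn": "jog_arm", "kwargs": {"moves": [0, 0, -1, 0, 0, 1, 0.3, 0, 0, -1, 0, 0, 1, 0.3, 0, 0, -1, 0, 0, 1, 0.3, 0, 0, -1, 0, 0, 1, 0.3, 0, 0, -1, 0, 0, 1, 0.3, 0, 0, -1, 0, 0, 1, 0.3, 0, 0, -0.5, 0, 0, 1, 0.3, 0, 0, 0, 0, 0, 1, 0.3]}}

```text
t: 9.63
eef_pos: [0.4281, -0.3845, 0.3312]
tool_rot: [0.001, 0.98, 0.2, 0.002]
contact_force: [0.4, -0.6, -0.8]
gripper_width: 0.454
grasp_force: 60.5
```

>>> {"fn": "jog_arm", "kwargs": {"moves": [0, 0, 0, 0, 0, 1, 0.3, 0, 0, 0, 0, 0, 1, 0.3, 0, 0, 0, 0, 0, 1, 0.3, 0, 0, 0, 0, 0, 0.95, 0.3, 0, 0, 0, 0, 0, 0, 0.3, 0, 0, 0, 0, 0, 0, 0.3, 0.35, -0.92, 0, 0, 0, 0, 0.3, 0.35, -0.92, 0, 0, 0, 0, 0.3]}}

```text
t: 10.3
eef_pos: [0.436, -0.3459, 0.3286]
tool_rot: [0.0, 0.998, 0.065, 0.0]
contact_force: [0.2, -0.5, -0.9]
gripper_width: 0.457
grasp_force: 60.6
```

```bash
python3 plan.py .52 0 .33 -82.4 .459 .385 .33 -82.4;  python3 - <<'E'
from h import *
cv2.imwrite("pics/w3.png",read_camera("wrist")["color"])
E
```

```text
t 10.30 p [ 0.436  -0.3459  0.3286] yaw -82.6 tilt 0.01 w 0.457 gf 60.6 q [-0.38  0.42  1.28  1.77 -0.42  1.27 -0.44] F [ 0.2 -0.5 -0.9]
turn -0.04  then x 6.45 y -16.59 z -0.07
turn -0.00  then x -0.48 y -19.48 z -0.00
```

View pics/w3.png

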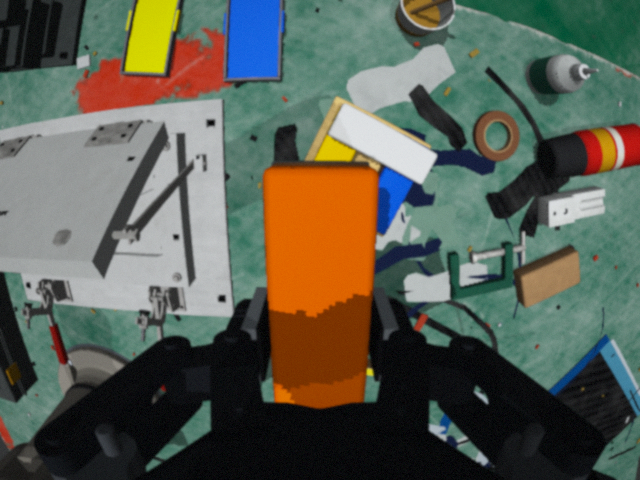

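The orange block is held level, at (320,285). White, yellow and blue are undisturbed behind it at (380,150).

>>> {"fn": "jog_arm", "kwargs": {"moves": [0.4, -0.97, 0, 0, 0, 0, 0.3, 0.4, -0.97, 0, 0, 0, 0, 0.3, 0.4, -0.97, 0, 0, 0, 0, 0.3, 0.4, -0.97, 0, 0, 0, 0, 0.3, 0.4, -0.97, 0, 0, 0, 0, 0.3, 0.4, -0.97, 0, 0, 0, 0, 0.3, 0.4, -0.97, 0, 0, 0, 0, 0.3, 0.4, -0.97, 0, 0, 0, 0, 0.3]}}

```text
t: 11.02
eef_pos: [0.4802, -0.1822, 0.3284]
tool_rot: [-0.0, 0.998, 0.066, 0.0]
contact_force: [0.7, 0.2, -1.4]
gripper_width: 0.455
grasp_force: 60.7
```

>>> {"fn": "jog_arm", "kwargs": {"moves": [0.4, -0.97, 0, 0, 0, 0, 0.3, 0.4, -0.97, 0, 0, 0, 0, 0.3, 0.4, -0.97, 0, 0, 0, 0, 0.3, 0.4, -0.97, 0, 0, 0, 0, 0.3, 0.4, -0.97, 0, 0, 0, 0, 0.3, 0.4, -0.97, 0, 0, 0, 0, 0.3, 0.4, -0.97, 0, 0, 0, 0, 0.3, 0.4, -0.97, 0, 0, 0, 0, 0.3]}}

```text
t: 11.68
eef_pos: [0.5235, -0.0199, 0.3284]
tool_rot: [-0.0, 0.998, 0.066, 0.0]
contact_force: [-0.4, -0.5, -0.9]
gripper_width: 0.454
grasp_force: 60.7
```

```bash
python3 plan.py .459 .385 .33 -82.4
```

```text
t 11.68 p [ 0.5235 -0.0199  0.3284] yaw -82.4 tilt 0.05 w 0.454 gf 60.7 q [-1.14  0.39  1.4   1.84 -0.4   1.26 -1.06] F [-0.4 -0.5 -0.9]
turn 0.00  then x -0.52 y -20.50 z -0.08
```

>>> {"fn": "jog_arm", "kwargs": {"moves": [0, -0.9, 0, 0, 0, 0, 0.3, 0, -0.9, 0, 0, 0, 0, 0.3, 0, -0.9, 0, 0, 0, 0, 0.3, 0, -0.9, 0, 0, 0, 0, 0.3, 0, -0.9, 0, 0, 0, 0, 0.3, 0, -0.9, 0, 0, 0, 0, 0.3, 0, 0, 0, 0, 0, 0, 0.3, 0, 0, 0, 0, 0, 0, 0.3]}}

```text
t: 12.35
eef_pos: [0.5092, 0.0871, 0.3283]
tool_rot: [-0.0, 0.998, 0.067, -0.0]
contact_force: [0.5, -0.8, -0.7]
gripper_width: 0.457
grasp_force: 60.8
```

```bash
python3 plan.py .459 .385 .33 -82.4
```

```text
t 12.35 p [0.5092 0.0871 0.3283] yaw -82.3 tilt 0.02 w 0.457 gf 60.8 q [-1.38  0.37  1.42  1.86 -0.38  1.25 -1.28] F [ 0.5 -0.8 -0.7]
turn 0.03  then x -0.52 y -15.10 z -0.09
```

>>> {"fn": "jog_arm", "kwargs": {"moves": [0, -0.95, 0, 0, 0, 0, 0.3, 0, -0.95, 0, 0, 0, 0, 0.3, 0, -0.95, 0, 0, 0, 0, 0.3, 0, -0.95, 0, 0, 0, 0, 0.3, 0, -0.95, 0, 0, 0, 0, 0.3, 0, -0.95, 0, 0, 0, 0, 0.3, 0, -0.95, 0, 0, 0, 0, 0.3, 0, -0.95, 0, 0, 0, 0, 0.3]}}

```text
t: 13.02
eef_pos: [0.4896, 0.2377, 0.3284]
tool_rot: [-0.0, 0.998, 0.065, 0.0]
contact_force: [-0.3, 0.4, -0.6]
gripper_width: 0.451
grasp_force: 60.8
```

```bash
python3 plan.py .459 .385 .33 -82.4
```

```text
t 13.02 p [0.4896 0.2377 0.3284] yaw -82.6 tilt 0.02 w 0.451 gf 60.8 q [-1.57  0.46  1.39  1.8  -0.47  1.29 -1.5 ] F [-0.3  0.4 -0.6]
turn -0.04  then x -0.54 y -7.50 z -0.08
```

Joint 3 has turned back from its limit, so I continue to above the tray and look.

>>> {"fn": "jog_arm", "kwargs": {"moves": [-0.1, -0.93, 0, 0, 0, 0, 0.3, -0.1, -0.93, 0, 0, 0, 0, 0.3, -0.1, -0.93, 0, 0, 0, 0, 0.3, -0.1, -0.93, 0, 0, 0, 0, 0.3, -0.1, -0.93, 0, 0, 0, 0, 0.3, 0, -0.93, 0, 0, 0, 0, 0.3, 0, -0.93, 0, 0, 0, 0, 0.3, 0, -0.93, 0, 0, 0, 0, 0.3]}}

```text
t: 13.68
eef_pos: [0.46, 0.3851, 0.3282]
tool_rot: [-0.0, 0.998, 0.065, -0.0]
contact_force: [-0.6, -0.5, -1.3]
gripper_width: 0.453
grasp_force: 60.8
```

>>> {"fn": "jog_arm", "kwargs": {"moves": [0, 0, 0.9, 0, 0, 0, 0.3, 0, 0, 0.9, 0, 0, 0, 0.3, 0, 0, 0.9, 0, 0, 0, 0.3, 0, 0, 0.9, 0, 0, 0, 0.3, 0, 0, 0.9, 0, 0, 0, 0.3, 0, 0, 0.9, 0, 0, 0, 0.3, 0, 0, 0.9, 0, 0, 0, 0.3, 0, 0, 0.9, 0, 0, 0, 0.3]}}

```text
t: 14.35
eef_pos: [0.4605, 0.384, 0.1833]
tool_rot: [-0.0, 0.998, 0.065, 0.0]
contact_force: [-0.7, 0.7, -1.2]
gripper_width: 0.454
grasp_force: 60.9
```

```bash
python3 plan.py .459 .385 .014 -82.4;  python3 - <<'E'
from h import *
cv2.imwrite("pics/w4.png",read_camera("wrist")["color"])
E
```

```text
t 14.35 p [0.4605 0.384  0.1833] yaw -82.5 tilt 0.00 w 0.454 gf 60.9 q [-1.57  0.7   1.17  1.84 -0.72  1.11 -1.58] F [-0.7  0.7 -1.2]
turn -0.03  then x -0.07 y -0.06 z 8.46
```

View pics/w4.png

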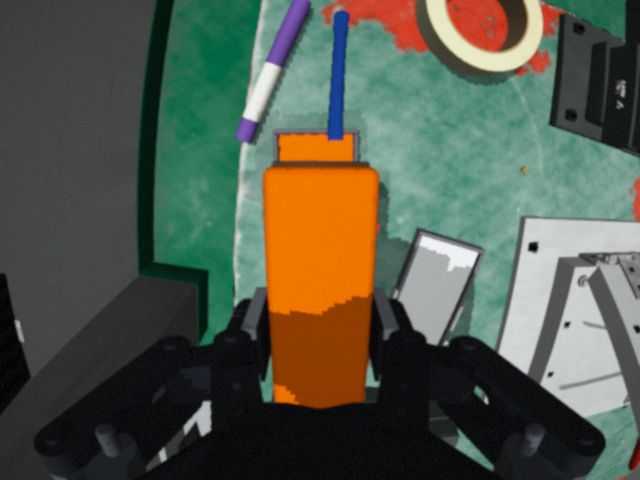

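The held block lines up over the orange tray, whose far end shows at (316,147). Lowering.

>>> {"fn": "jog_arm", "kwargs": {"moves": [-0.1, 0, 0.9, 0, 0, 0, 0.3, 0, 0, 0.9, 0, 0, 0, 0.3, 0, 0, 0.9, 0, 0, 0, 0.3, 0, 0, 0.9, 0, 0, 0, 0.3, 0, 0, 0.9, 0, 0, 0, 0.3, 0, 0, 0.9, 0, 0, 0, 0.3, 0, 0, 0.9, 0, 0, 0, 0.3, 0, 0, 0.9, 0, 0, 0, 0.3]}}

```text
t: 15.07
eef_pos: [0.4588, 0.384, 0.0398]
tool_rot: [-0.0, 0.998, 0.065, 0.0]
contact_force: [0.8, 0.1, -1.3]
gripper_width: 0.454
grasp_force: 60.8
```

>>> {"fn": "jog_arm", "kwargs": {"moves": [0, 0, 0.3, 0, 0, 0, 0.3, 0, 0, 0.3, 0, 0, 0, 0.3, 0, 0, 0.2, 0, 0, 0, 0.3, 0, 0, 0.2, 0, 0, 0, 0.3, 0, 0, 0.1, 0, 0, 0, 0.3, 0, 0, 0, 0, 0, 0, 0.3, 0, 0, 0, 0, 0, 0, 0.3, 0, 0, 0, 0, 0, 0, 0.3]}}

```text
t: 15.73
eef_pos: [0.4586, 0.3831, 0.0188]
tool_rot: [-0.0, 0.998, 0.065, 0.0]
contact_force: [-0.6, -0.2, -1.0]
gripper_width: 0.453
grasp_force: 60.8
```

```bash
python3 plan.py .459 .385 .0152 -82.4
```

```text
t 15.73 p [0.4586 0.3831 0.0188] yaw -82.5 tilt 0.04 w 0.453 gf 60.8 q [-1.44  0.87  0.93  1.93 -0.95  0.86 -1.43] F [-0.6 -0.2 -1. ]
turn -0.03  then x 0.03 y -0.09 z 0.18
```

>>> {"fn": "jog_arm", "kwargs": {"moves": [0, 0, 0.1, 0, 0, 0, 0.3, 0, 0, 0.05, 0, 0, 0, 0.3, 0, 0, 0.05, 0, 0, 0, 0.3, 0, 0, 0, 0, 0, 0, 0.3, 0, 0, 0, 0, 0, 0, 0.3, 0, 0, 0, 0, 0, 0, 0.3, 0, 0, 0, 0, 0, 0, 0.3, 0, 0, 0, 0, 0, 0, 0.3]}}

```text
t: 16.4
eef_pos: [0.4584, 0.3829, 0.0143]
tool_rot: [-0.0, 0.998, 0.065, 0.0]
contact_force: [0.1, -0.1, 0.7]
gripper_width: 0.453
grasp_force: 60.8
```

>>> {"fn": "jog_arm", "kwargs": {"moves": [0, 0, 0, 0, 0, 0, 0.52, 0, 0, 0, 0, 0, 0, 0.6, 0, 0, 0, 0, 0, 0, 0.62, 0, 0, 0, 0, 0, 0, 0.62, 0, 0, -0.3, 0, 0, 0, 0.62, 0, 0, -0.6, 0, 0, 0, 0.65, 0, 0, -1, 0, 0, 0, 0.7, 0, 0, -1, 0, 0, 0, 0.8]}}

```text
t: 17.07
eef_pos: [0.4583, 0.3825, 0.0736]
tool_rot: [0.0, 0.998, 0.065, -0.0]
contact_force: [0.5, 0.3, 0.3]
gripper_width: 0.798
grasp_force: 0.0
```

```bash
python3 plan.py .459 .385 .33 -18.7 .53 .05 .33 -18.7 .504 -.408 .33 -18.7;  python3 - <<'E'
from h import *
cv2.imwrite("pics/w5.png",read_camera("wrist")["color"])
E
```

```text
t 17.07 p [0.4583 0.3825 0.0736] yaw -82.5 tilt 0.03 w 0.798 gf 0.0 q [-1.49  0.81  1.01  1.92 -0.87  0.94 -1.48] F [0.5 0.3 0.3]
turn -15.96  then x 0.13 y -0.01 z -12.82
turn -0.00  then x -14.73 y 8.73 z -0.00
turn -0.00  then x -22.11 y 6.11 z -0.00
```

View pics/w5.png

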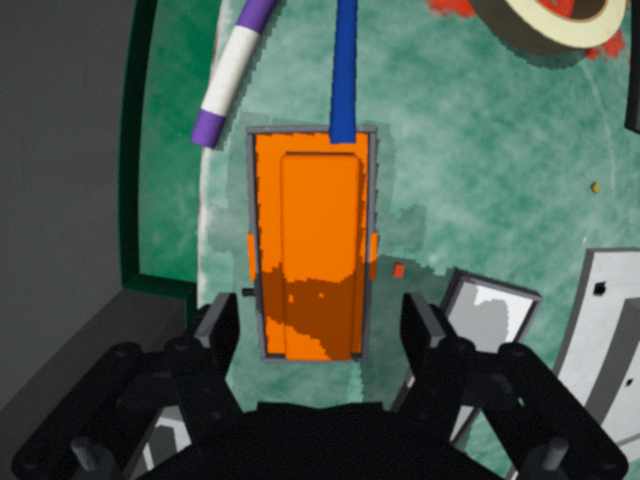

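Orange lies flat inside its tray: cap at (320,255), tray outline from (247,128) to (370,360). I'll check its centring from the top camera once the arm has moved away.

>>> {"fn": "jog_arm", "kwargs": {"moves": [0, 0, -0.9, 0, 0, -1, 0.8, 0, 0, -0.9, 0, 0, -1, 0.8, 0, 0, -0.9, 0, 0, -1, 0.8, 0, 0, -0.9, 0, 0, -1, 0.8, 0, 0, -0.9, 0, 0, -1, 0.8, 0, 0, -0.9, 0, 0, -1, 0.8, 0, 0, -0.9, 0, 0, -1, 0.8, 0, 0, -0.9, 0, 0, -1, 0.8]}}

```text
t: 17.78
eef_pos: [0.4586, 0.3823, 0.2182]
tool_rot: [-0.0, 0.941, 0.339, 0.0]
contact_force: [-0.3, 0.6, -0.0]
gripper_width: 0.804
grasp_force: 0.0
```

>>> {"fn": "jog_arm", "kwargs": {"moves": [0, 0, -0.9, 0, 0, -1, 0.8, 0, 0, -0.9, 0, 0, -1, 0.8, 0, 0, -0.9, 0, 0, -1, 0.8, 0, 0, -0.9, 0, 0, -1, 0.8, 0, 0, -0.9, 0, 0, -1, 0.8, 0, 0, -0.9, 0, 0, -1, 0.8, 0, 0, -0.2, 0, 0, -1, 0.8, 0, 0, 0, 0, 0, -1, 0.8]}}

```text
t: 18.45
eef_pos: [0.4595, 0.3824, 0.331]
tool_rot: [-0.0, 0.811, 0.585, 0.002]
contact_force: [-0.6, -0.5, 0.1]
gripper_width: 0.801
grasp_force: 0.0
```

>>> {"fn": "jog_arm", "kwargs": {"moves": [-0.92, 0.54, 0, 0, 0, 0, 0.8, -0.92, 0.54, 0, 0, 0, 0, 0.8, -0.92, 0.54, 0, 0, 0, 0, 0.8, -0.92, 0.54, 0, 0, 0, 0, 0.8, -0.92, 0.54, 0, 0, 0, 0, 0.8, -0.92, 0.54, 0, 0, 0, 0, 0.8, -0.92, 0.54, 0, 0, 0, 0, 0.8, -0.92, 0.54, 0, 0, 0, 0, 0.8]}}

```text
t: 19.12
eef_pos: [0.4937, 0.2125, 0.3283]
tool_rot: [-0.0, 0.812, 0.583, -0.0]
contact_force: [0.2, 0.4, -0.8]
gripper_width: 0.8
grasp_force: 0.0
```

>>> {"fn": "jog_arm", "kwargs": {"moves": [-0.92, 0.54, 0, 0, 0, 0, 0.8, -0.92, 0.54, 0, 0, 0, 0, 0.8, -0.92, 0.54, 0, 0, 0, 0, 0.8, -0.92, 0.54, 0, 0, 0, 0, 0.8, -0.92, 0.54, 0, 0, 0, 0, 0.8, -0.92, 0.54, 0, 0, 0, 0, 0.8, -0.92, 0.54, 0, 0, 0, 0, 0.8, -0.92, 0.54, 0, 0, 0, 0, 0.8]}}

```text
t: 19.78
eef_pos: [0.5281, 0.0456, 0.3283]
tool_rot: [-0.0, 0.812, 0.583, 0.0]
contact_force: [0.3, 0.5, -0.0]
gripper_width: 0.795
grasp_force: 0.0
```

```bash
python3 plan.py .504 -.408 .33 -18.7
```

```text
t 19.78 p [0.5281 0.0456 0.3283] yaw -18.7 tilt 0.04 w 0.795 gf 0.0 q [-1.13  0.25  1.13  1.82 -0.24  1.22 -0.25] F [ 0.3  0.5 -0. ]
turn 0.01  then x -21.87 y 6.13 z -0.09
```

>>> {"fn": "jog_arm", "kwargs": {"moves": [-0.91, 0.26, 0, 0, 0, 0, 0.8, -0.91, 0.26, 0, 0, 0, 0, 0.8, -0.91, 0.26, 0, 0, 0, 0, 0.8, -0.91, 0.26, 0, 0, 0, 0, 0.8, -0.91, 0.26, 0, 0, 0, 0, 0.8, -0.91, 0.26, 0, 0, 0, 0, 0.8, -0.91, 0.26, 0, 0, 0, 0, 0.8, -0.91, 0.26, 0, 0, 0, 0, 0.8]}}

```text
t: 20.45
eef_pos: [0.5205, -0.1053, 0.3283]
tool_rot: [-0.0, 0.812, 0.583, 0.0]
contact_force: [-0.4, -0.7, -0.4]
gripper_width: 0.8
grasp_force: 0.0
```

>>> {"fn": "jog_arm", "kwargs": {"moves": [-0.91, 0.26, 0, 0, 0, 0, 0.8, -0.91, 0.26, 0, 0, 0, 0, 0.8, -0.91, 0.26, 0, 0, 0, 0, 0.8, -0.91, 0.26, 0, 0, 0, 0, 0.8, -0.91, 0.26, 0, 0, 0, 0, 0.8, -0.91, 0.26, 0, 0, 0, 0, 0.8, -0.91, 0.26, 0, 0, 0, 0, 0.8, -0.91, 0.26, 0, 0, 0, 0, 0.8]}}

```text
t: 21.12
eef_pos: [0.5132, -0.2563, 0.3284]
tool_rot: [-0.0, 0.813, 0.583, 0.0]
contact_force: [-0.6, 0.2, -0.3]
gripper_width: 0.797
grasp_force: 0.0
```

>>> {"fn": "jog_arm", "kwargs": {"moves": [-0.91, 0.25, 0, 0, 0, 0, 0.8, -0.91, 0.25, 0, 0, 0, 0, 0.8, -0.91, 0.25, 0, 0, 0, 0, 0.8, -0.91, 0.25, 0, 0, 0, 0, 0.8, -0.91, 0.25, 0, 0, 0, 0, 0.8, -0.91, 0.25, 0, 0, 0, 0, 0.8, -0.91, 0.25, 0, 0, 0, 0, 0.8, -0.91, 0.25, 0, 0, 0, 0, 0.8]}}

```text
t: 21.78
eef_pos: [0.5046, -0.4067, 0.3286]
tool_rot: [-0.0, 0.812, 0.583, -0.0]
contact_force: [0.2, 0.9, 0.0]
gripper_width: 0.797
grasp_force: 0.0
```

>>> {"fn": "jog_arm", "kwargs": {"moves": [0, 0, 0.9, 0, 0, 0, 0.8, 0, 0, 0.9, 0, 0, 0, 0.8, 0, 0, 0.9, 0, 0, 0, 0.8, 0, 0, 0.9, 0, 0, 0, 0.8, 0, 0, 0.9, 0, 0, 0, 0.8, 0, 0, 0.9, 0, 0, 0, 0.8, 0, 0, 0.9, 0, 0, 0, 0.8, 0, 0, 0.9, 0, 0, 0, 0.8]}}

```text
t: 22.45
eef_pos: [0.5048, -0.4058, 0.184]
tool_rot: [0.0, 0.812, 0.583, -0.0]
contact_force: [-0.2, -0.7, -0.6]
gripper_width: 0.8
grasp_force: 0.0
```

```bash
python3 plan.py .504 -.408 .047 -18.7;  python3 - <<'E'
from h import *
c=read_camera("top");s=read_camera("scene")
w=read_camera("wrist")
def f(img,b):return cv2.resize(img[b[1]:b[3],b[0]:b[2]],(400,300))
cv2.imwrite("pics/m6.png",np.vstack([np.hstack([f(c["color"],(150,230,250,340)),f(s["color"],(190,130,290,205))]),np.hstack([cv2.resize(w["color"],(400,300)),f(c["color"],(400,170,500,310))])]))
# orange tray rim (grey walls) from the dark/grey outline vs cap
for n,cam,b in(("top",c,(160,245,200,310)),("scene",s,(205,145,275,190))):print(n,rect(cam,"orange",b,.005))
E
```

```text
t 22.45 p [ 0.5048 -0.4058  0.184 ] yaw -18.7 tilt 0.04 w 0.800 gf 0.0 q [-0.02  0.64  0.9   1.71 -0.56  1.07  0.74] F [-0.2 -0.7 -0.6]
turn 0.01  then x -0.12 y -0.00 z 6.85
top [459.1 384.4 142.3  68.6   7.6]
scene [458.3 404.5 146.   56.   16.1]
```

View pics/m6.png

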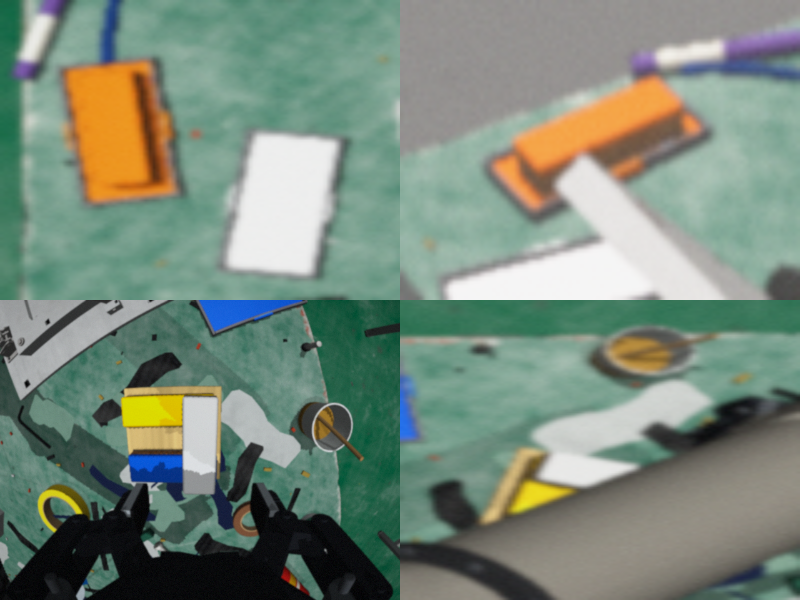

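Orange sits centred in its tray (top-left panel). White is centred between the fingers at (200,440). Next I grip white.

>>> {"fn": "jog_arm", "kwargs": {"moves": [-0.1, 0, 0.9, 0, 0, 0, 0.8, 0, 0, 0.9, 0, 0, 0, 0.8, 0, 0, 0.9, 0, 0, 0, 0.8, 0, 0, 0.9, 0, 0, 0, 0.8, 0, 0, 0.9, 0, 0, 0, 0.8, 0, 0, 0.9, 0, 0, 0, 0.8, 0, 0, 0.8, 0, 0, 0, 0.8, 0, 0, 0.6, 0, 0, 0, 0.8]}}

```text
t: 23.27
eef_pos: [0.5061, -0.407, 0.0482]
tool_rot: [0.0, 0.812, 0.584, 0.0]
contact_force: [-0.1, 1.5, 0.2]
gripper_width: 0.802
grasp_force: 0.0
```

>>> {"fn": "jog_arm", "kwargs": {"moves": [0, 0, 0, 0, 0, 0, 0.6, 0, 0, 0, 0, 0, 0, 0.3, 0, 0, 0, 0, 0, 0, 0.3, 0, 0, 0, 0, 0, 0, 0.3, 0, 0, 0, 0, 0, 0, 0.3, 0, 0, 0, 0, 0, 0, 0.3, 0, 0, 0, 0, 0, 0, 0.3, 0, 0, 0, 0, 0, 0, 0.3]}}

```text
t: 23.93
eef_pos: [0.5067, -0.407, 0.0494]
tool_rot: [0.001, 0.812, 0.584, 0.0]
contact_force: [-0.0, -0.7, 6.2]
gripper_width: 0.454
grasp_force: 61.3
```

```bash
python3 plan.py .504 -.408 .33 -98.4 .52 0 .33 -98.4 .378 .268 .33 -98.4 .378 .268 .015 -98.4
```

```text
t 23.93 p [ 0.5067 -0.407   0.0494] yaw -18.5 tilt 0.09 w 0.454 gf 61.3 q [ 0.07  0.79  0.76  1.79 -0.7   0.86  0.84] F [-0.  -0.7  6.2]
turn 19.97  then x -0.12 y 0.07 z -14.03
turn -0.00  then x -2.19 y -20.30 z -0.00
turn -0.00  then x -8.98 y -12.22 z -0.00
turn -0.00  then x 0.00 y 0.00 z 15.75
```

>>> {"fn": "jog_arm", "kwargs": {"moves": [0, 0, -0.5, 0, 0, 0, 0.3, 0, 0, -1, 0, 0, 0, 0.3, 0, 0, -1, 0, 0, 0, 0.3, 0, 0, -1, 0, 0, 0, 0.3, 0, 0, -1, 0, 0, -1, 0.3, 0, 0, -1, 0, 0, -1, 0.3, 0, 0, -1, 0, 0, -1, 0.3, 0, 0, -1, 0, 0, -1, 0.3]}}

```text
t: 24.6
eef_pos: [0.5058, -0.4061, 0.1995]
tool_rot: [-0.0, 0.721, 0.693, -0.0]
contact_force: [-0.7, -0.6, -2.0]
gripper_width: 0.455
grasp_force: 60.5
```

>>> {"fn": "jog_arm", "kwargs": {"moves": [0, 0, -1, 0, 0, -1, 0.3, 0, 0, -1, 0, 0, -1, 0.3, 0, 0, -1, 0, 0, -1, 0.3, 0, 0, -1, 0, 0, -1, 0.3, 0, 0, -1, 0, 0, -1, 0.3, 0, 0, -1, 0, 0, -1, 0.3, 0, 0, -0.5, 0, 0, -1, 0.3, 0, 0, 0, 0, 0, -1, 0.3]}}

```text
t: 25.27
eef_pos: [0.5064, -0.4074, 0.3317]
tool_rot: [0.002, 0.503, 0.864, -0.0]
contact_force: [0.2, -0.4, -1.7]
gripper_width: 0.455
grasp_force: 60.5
```

```bash
python3 plan.py .504 -.408 .33 81.6
```

```text
t 25.27 p [ 0.5064 -0.4074  0.3317] yaw 29.6 tilt 0.25 w 0.455 gf 60.5 q [ 0.05  0.44  0.77  1.53 -0.32  1.29  1.38] F [ 0.2 -0.4 -1.7]
turn -12.99  then x 0.11 y -0.04 z 0.08
```

>>> {"fn": "jog_arm", "kwargs": {"moves": [0, 0, 0, 0, 0, -1, 0.3, 0, 0, 0, 0, 0, -1, 0.3, 0, 0, 0, 0, 0, -1, 0.3, 0, 0, 0, 0, 0, -1, 0.3, 0, 0, 0, 0, 0, -1, 0.3, 0, 0, 0, 0, 0, -1, 0.3, 0, 0, 0, 0, 0, -1, 0.3, 0, 0, 0, 0, 0, -1, 0.3]}}

```text
t: 25.93
eef_pos: [0.5056, -0.4062, 0.3284]
tool_rot: [-0.0, 0.245, 0.97, 0.0]
contact_force: [-0.6, 0.0, -1.8]
gripper_width: 0.456
grasp_force: 60.5
```

>>> {"fn": "jog_arm", "kwargs": {"moves": [0, 0, 0, 0, 0, -1, 0.3, 0, 0, 0, 0, 0, -1, 0.3, 0, 0, 0, 0, 0, -1, 0.3, 0, 0, 0, 0, 0, -1, 0.3, 0, 0, 0, 0, 0, -0.8, 0.3, 0, 0, 0, 0, 0, 0, 0.3, 0, 0, 0, 0, 0, 0, 0.3, 0, 0, 0, 0, 0, 0, 0.3]}}

```text
t: 26.6
eef_pos: [0.5059, -0.4064, 0.3284]
tool_rot: [-0.0, 0.082, 0.997, 0.0]
contact_force: [1.0, -0.2, -0.9]
gripper_width: 0.452
grasp_force: 60.5
```

```bash
python3 plan.py .52 0 .33 81.6 .378 .268 .33 81.6
```

```text
t 26.60 p [ 0.5059 -0.4064  0.3284] yaw 80.6 tilt 0.02 w 0.452 gf 60.5 q [ 0.17  0.4   0.57  1.53 -0.22  1.28  2.18] F [ 1.  -0.2 -0.9]
turn -0.26  then x 2.27 y 20.20 z -0.08
turn -0.00  then x 8.98 y 12.22 z -0.00
```

>>> {"fn": "jog_arm", "kwargs": {"moves": [0, 0, 0, 0, 0, -0.25, 0.3, 0.1, 0.92, 0, 0, 0, 0, 0.3, 0.1, 0.92, 0, 0, 0, 0, 0.3, 0.1, 0.92, 0, 0, 0, 0, 0.3, 0.1, 0.92, 0, 0, 0, 0, 0.3, 0.1, 0.92, 0, 0, 0, 0, 0.3, 0.1, 0.92, 0, 0, 0, 0, 0.3, 0.1, 0.92, 0, 0, 0, 0, 0.3]}}

```text
t: 27.27
eef_pos: [0.5108, -0.276, 0.3283]
tool_rot: [-0.0, 0.073, 0.997, -0.0]
contact_force: [0.6, 0.6, -1.2]
gripper_width: 0.455
grasp_force: 60.6
```

>>> {"fn": "jog_arm", "kwargs": {"moves": [0.1, 0.92, 0, 0, 0, 0, 0.3, 0.1, 0.92, 0, 0, 0, 0, 0.3, 0.1, 0.92, 0, 0, 0, 0, 0.3, 0.1, 0.92, 0, 0, 0, 0, 0.3, 0.1, 0.92, 0, 0, 0, 0, 0.3, 0.1, 0.92, 0, 0, 0, 0, 0.3, 0.1, 0.92, 0, 0, 0, 0, 0.3, 0.1, 0.92, 0, 0, 0, 0, 0.3]}}

```text
t: 27.93
eef_pos: [0.5162, -0.1281, 0.3284]
tool_rot: [0.0, 0.073, 0.997, 0.0]
contact_force: [0.6, -0.2, -2.3]
gripper_width: 0.455
grasp_force: 60.6
```

>>> {"fn": "jog_arm", "kwargs": {"moves": [0.1, 0.92, 0, 0, 0, 0, 0.3, 0.1, 0.92, 0, 0, 0, 0, 0.3, 0.1, 0.92, 0, 0, 0, 0, 0.3, 0.1, 0.92, 0, 0, 0, 0, 0.3, 0.1, 0.92, 0, 0, 0, 0, 0.3, 0.1, 0.92, 0, 0, 0, 0, 0.3, 0.1, 0.92, 0, 0, 0, 0, 0.3, 0, 0, 0, 0, 0, 0, 0.3]}}

```text
t: 28.6
eef_pos: [0.5213, 0.005, 0.3282]
tool_rot: [-0.0, 0.07, 0.998, 0.001]
contact_force: [0.4, 0.6, -1.0]
gripper_width: 0.454
grasp_force: 60.7
```

```bash
python3 plan.py .378 .268 .33 81.6
```

```text
t 28.60 p [0.5213 0.005  0.3282] yaw 82.0 tilt 0.10 w 0.454 gf 60.7 q [-0.44  0.13  0.35  1.81 -0.05  1.2   1.36] F [ 0.4  0.6 -1. ]
turn 0.10  then x 9.01 y 11.96 z -0.09
```

>>> {"fn": "jog_arm", "kwargs": {"moves": [0.56, 0.75, 0, 0, 0, 0.1, 0.3, 0.56, 0.75, 0, 0, 0, 0, 0.3, 0.56, 0.75, 0, 0, 0, 0, 0.3, 0.56, 0.75, 0, 0, 0, 0, 0.3, 0.56, 0.75, 0, 0, 0, 0, 0.3, 0.56, 0.75, 0, 0, 0, 0, 0.3, 0.56, 0.75, 0, 0, 0, 0, 0.3, 0.56, 0.75, 0, 0, 0, 0, 0.3]}}

```text
t: 29.27
eef_pos: [0.4503, 0.1327, 0.3284]
tool_rot: [0.0, 0.076, 0.997, -0.0]
contact_force: [-0.1, -1.0, -0.2]
gripper_width: 0.456
grasp_force: 60.7
```

>>> {"fn": "jog_arm", "kwargs": {"moves": [0.56, 0.75, 0, 0, 0, 0, 0.3, 0.56, 0.75, 0, 0, 0, 0, 0.3, 0.56, 0.75, 0, 0, 0, 0, 0.3, 0.56, 0.75, 0, 0, 0, 0, 0.3, 0.56, 0.75, 0, 0, 0, 0, 0.3, 0.56, 0.75, 0, 0, 0, 0, 0.3, 0.56, 0.75, 0, 0, 0, 0, 0.3, 0.56, 0.7, 0, 0, 0, 0, 0.3]}}

```text
t: 29.93
eef_pos: [0.38, 0.2641, 0.3284]
tool_rot: [0.0, 0.076, 0.997, 0.0]
contact_force: [0.5, -0.3, -1.5]
gripper_width: 0.457
grasp_force: 60.7
```

>>> {"fn": "jog_arm", "kwargs": {"moves": [0, 0, 0.9, 0, 0, 0, 0.3, 0, 0, 0.9, 0, 0, 0, 0.3, 0, 0, 0.9, 0, 0, 0, 0.3, 0, 0, 0.9, 0, 0, 0, 0.3, 0, 0, 0.9, 0, 0, 0, 0.3, 0, 0, 0.9, 0, 0, 0, 0.3, 0, 0, 0.9, 0, 0, 0, 0.3, 0, 0, 0.9, 0, 0, 0, 0.3]}}

```text
t: 30.6
eef_pos: [0.3806, 0.2633, 0.1837]
tool_rot: [0.0, 0.076, 0.997, 0.0]
contact_force: [0.9, 0.6, -1.1]
gripper_width: 0.452
grasp_force: 60.8
```

```bash
python3 plan.py .378 .268 .015 81.6;  python3 - <<'E'
from h import *
cv2.imwrite("pics/w7.png",read_camera("wrist")["color"])
E
```

```text
t 30.60 p [0.3806 0.2633 0.1837] yaw 81.2 tilt 0.03 w 0.452 gf 60.8 q [-0.79  0.19  0.06  2.1  -0.01  0.86  0.69] F [ 0.9  0.6 -1.1]
turn -0.09  then x 0.16 y 0.21 z 8.43
```

View pics/w7.png

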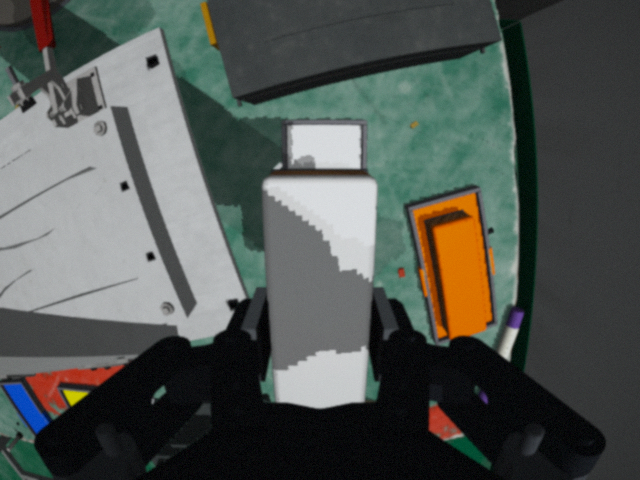

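White is held over its tray, whose far end shows at (327,145). That is about 7 px to the right, which agrees with the computed +4 mm correction along y.

>>> {"fn": "jog_arm", "kwargs": {"moves": [0.16, 0.21, 0.9, 0, 0, -0.1, 0.3, 0, 0, 0.9, 0, 0, 0, 0.3, 0, 0, 0.9, 0, 0, 0, 0.3, 0, 0, 0.9, 0, 0, 0, 0.3, 0, 0, 0.9, 0, 0, 0, 0.3, 0, 0, 0.9, 0, 0, 0, 0.3, 0, 0, 0.9, 0, 0, 0, 0.3, 0, 0, 0.9, 0, 0, 0, 0.3]}}

```text
t: 31.32
eef_pos: [0.3786, 0.2686, 0.0402]
tool_rot: [0.001, 0.073, 0.997, 0.0]
contact_force: [0.0, 0.3, -1.4]
gripper_width: 0.452
grasp_force: 60.8
```

>>> {"fn": "jog_arm", "kwargs": {"moves": [0, 0, 0.3, 0, 0, 0, 0.3, 0, 0, 0.3, 0, 0, 0, 0.3, 0, 0, 0.2, 0, 0, 0, 0.3, 0, 0, 0.2, 0, 0, 0, 0.3, 0, 0, 0.15, 0, 0, 0, 0.3, 0, 0, 0.1, 0, 0, 0, 0.3, 0, 0, 0, 0, 0, 0, 0.3, 0, 0, 0, 0, 0, 0, 0.3]}}

```text
t: 31.98
eef_pos: [0.3778, 0.2686, 0.0155]
tool_rot: [0.0, 0.073, 0.997, 0.0]
contact_force: [0.8, 0.7, -0.6]
gripper_width: 0.455
grasp_force: 60.7
```

```bash
python3 plan.py .378 .268 .0144 81.6
```

```text
t 31.98 p [0.3778 0.2686 0.0155] yaw 81.7 tilt 0.03 w 0.455 gf 60.7 q [-0.78  0.48  0.03  2.21 -0.03  0.45  0.7 ] F [ 0.8  0.7 -0.6]
turn 0.02  then x -0.01 y -0.03 z 0.06
```

>>> {"fn": "jog_arm", "kwargs": {"moves": [0, 0, 0.06, 0, 0, 0, 0.3, 0, 0, 0, 0, 0, 0, 0.52, 0, 0, 0, 0, 0, 0, 0.6, 0, 0, 0, 0, 0, 0, 0.62, 0, 0, 0, 0, 0, 0, 0.62, 0, 0, -0.3, 0, 0, 0, 0.62, 0, 0, -0.6, 0, 0, 0, 0.65, 0, 0, -1, 0, 0, 0, 0.7]}}

```text
t: 32.65
eef_pos: [0.3767, 0.2677, 0.0517]
tool_rot: [-0.001, 0.072, 0.997, -0.001]
contact_force: [0.3, -0.1, -0.1]
gripper_width: 0.703
grasp_force: 0.0
```

>>> {"fn": "jog_arm", "kwargs": {"moves": [0, 0, -1, 0, 0, 0, 0.8, 0, 0, -1, 0, 0, 0, 0.8, 0, 0, -1, 0, 0, 0.65, 0.8, 0, 0, -1, 0, 0, 0.65, 0.8, 0, 0, -1, 0, 0, 0.65, 0.8, 0, 0, -1, 0, 0, 0.65, 0.8, 0, 0, -1, 0, 0, 0, 0.8, 0, 0, -1, 0, 0, 0, 0.8]}}

```text
t: 33.32
eef_pos: [0.3774, 0.2682, 0.2136]
tool_rot: [0.0, 0.163, 0.987, 0.0]
contact_force: [-0.4, -0.6, -0.2]
gripper_width: 0.798
grasp_force: 0.0
```

>>> {"fn": "jog_arm", "kwargs": {"moves": [0, 0, -1, 0, 0, 0, 0.8, 0, 0, -1, 0, 0, 0, 0.8, 0, 0, -1, 0, 0, 0, 0.8, 0, 0, -1, 0, 0, 0, 0.8, 0, 0, -1, 0, 0, 0, 0.8, 0, 0, -0.7, 0, 0, 0, 0.8, 0, 0, 0, 0, 0, 0, 0.8, 0, 0, 0, 0, 0, 0, 0.8]}}

```text
t: 33.98
eef_pos: [0.3777, 0.2685, 0.3268]
tool_rot: [0.0, 0.163, 0.987, 0.001]
contact_force: [-0.4, -0.1, -0.8]
gripper_width: 0.799
grasp_force: 0.0
```

```bash
python3 plan.py .52 0 .33 71.3 .480 -.358 .33 71.3;  python3 - <<'E'
from h import *
cv2.imwrite("pics/w8.png",read_camera("wrist")["color"])
E
```

```text
t 33.98 p [0.3777 0.2685 0.3268] yaw 71.3 tilt 0.10 w 0.799 gf 0.0 q [-0.85  0.03  0.1   1.92 -0.    1.19  0.5 ] F [-0.4 -0.1 -0.8]
turn -0.00  then x -11.04 y -10.43 z -0.16
turn -0.00  then x -3.84 y -17.60 z -0.00
```

View pics/w8.png

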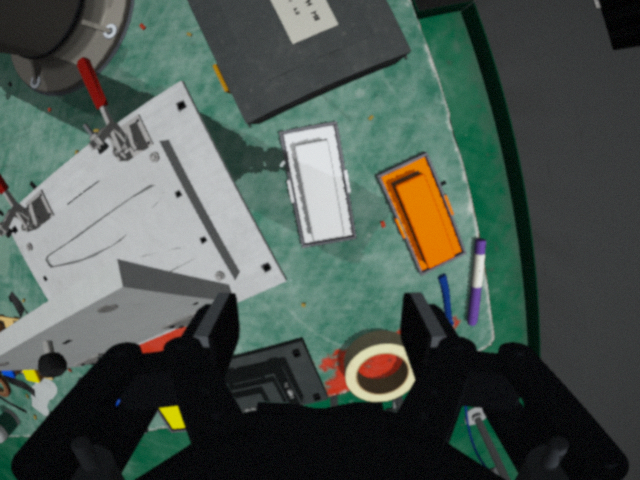

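White (318,185) and orange (425,215) both lie flat inside their trays. On to the bottom pair.

>>> {"fn": "jog_arm", "kwargs": {"moves": [-0.92, -0.87, 0, 0, 0, 0, 0.8, -0.92, -0.87, 0, 0, 0, 0, 0.8, -0.92, -0.87, 0, 0, 0, 0, 0.8, -0.92, -0.87, 0, 0, 0, 0, 0.8, -0.92, -0.87, 0, 0, 0, 0, 0.8, -0.92, -0.87, 0, 0, 0, 0, 0.8, -0.92, -0.87, 0, 0, 0, 0, 0.8, -0.92, -0.87, 0, 0, 0, 0, 0.8]}}

```text
t: 34.7
eef_pos: [0.472, 0.088, 0.3248]
tool_rot: [-0.001, 0.163, 0.987, -0.001]
contact_force: [0.3, -0.2, -0.6]
gripper_width: 0.8
grasp_force: 0.0
```

>>> {"fn": "jog_arm", "kwargs": {"moves": [-0.92, -0.87, 0, 0, 0, 0, 0.8, -0.92, -0.87, 0, 0, 0, 0, 0.8, -0.92, -0.87, 0, 0, 0, 0, 0.8, -0.92, -0.87, 0, 0, 0, 0, 0.8, -0.19, -0.88, 0, 0, 0, 0, 0.8, -0.19, -0.88, 0, 0, 0, 0, 0.8, -0.19, -0.88, 0, 0, 0, 0, 0.8, -0.19, -0.88, 0, 0, 0, 0, 0.8]}}

```text
t: 35.37
eef_pos: [0.5105, -0.0725, 0.3246]
tool_rot: [-0.001, 0.163, 0.987, -0.0]
contact_force: [0.3, -1.2, -0.4]
gripper_width: 0.799
grasp_force: 0.0
```

>>> {"fn": "jog_arm", "kwargs": {"moves": [-0.19, -0.88, 0, 0, 0, 0, 0.8, -0.19, -0.88, 0, 0, 0, 0, 0.8, -0.19, -0.88, 0, 0, 0, 0, 0.8, -0.19, -0.88, 0, 0, 0, 0, 0.8, -0.19, -0.88, 0, 0, 0, 0, 0.8, -0.19, -0.88, 0, 0, 0, 0, 0.8, -0.19, -0.88, 0, 0, 0, 0, 0.8, -0.19, -0.88, 0, 0, 0, 0, 0.8]}}

```text
t: 36.03
eef_pos: [0.4942, -0.2153, 0.3247]
tool_rot: [-0.001, 0.163, 0.987, 0.0]
contact_force: [-0.4, 0.5, 0.2]
gripper_width: 0.802
grasp_force: 0.0
```

>>> {"fn": "jog_arm", "kwargs": {"moves": [-0.19, -0.88, 0, 0, 0, 0, 0.8, -0.19, -0.88, 0, 0, 0, 0, 0.8, -0.19, -0.88, 0, 0, 0, 0, 0.8, -0.19, -0.88, 0, 0, 0, 0, 0.8, -0.19, -0.88, 0, 0, 0, 0, 0.8, -0.19, -0.88, 0, 0, 0, 0, 0.8, -0.19, -0.88, 0, 0, 0, 0, 0.8, -0.19, -0.88, 0, 0, 0, 0, 0.8]}}

```text
t: 36.7
eef_pos: [0.4779, -0.3583, 0.3245]
tool_rot: [-0.001, 0.163, 0.987, 0.0]
contact_force: [1.1, -0.1, -0.8]
gripper_width: 0.798
grasp_force: 0.0
```

>>> {"fn": "jog_arm", "kwargs": {"moves": [0, 0, 0.9, 0, 0, 0, 0.8, 0, 0, 0.9, 0, 0, 0, 0.8, 0, 0, 0.9, 0, 0, 0, 0.8, 0, 0, 0.9, 0, 0, 0, 0.8, 0, 0, 0.9, 0, 0, 0, 0.8, 0, 0, 0.9, 0, 0, 0, 0.8, 0, 0, 0.9, 0, 0, 0, 0.8, 0, 0, 0.9, 0, 0, 0, 0.8]}}

```text
t: 37.37
eef_pos: [0.4778, -0.3573, 0.1799]
tool_rot: [-0.001, 0.163, 0.987, 0.0]
contact_force: [-0.1, -0.0, -0.9]
gripper_width: 0.796
grasp_force: 0.0
```

```bash
python3 plan.py .480 -.358 .018 71.3;  python3 - <<'E'
from h import *
cv2.imwrite("pics/w9.png",read_camera("wrist")["color"])
s=read_camera("scene")
for k in("yellow","blue"):print(k,rect(s,k,(355,335,460,430),.039))
E
```

```text
t 37.37 p [ 0.4778 -0.3573  0.1799] yaw 71.3 tilt 0.14 w 0.796 gf 0.0 q [ 0.1   0.45  0.58  1.83 -0.29  0.95  2.05] F [-0.1 -0.  -0.9]
turn -0.01  then x -0.12 y 0.00 z 8.09
yellow [ 474.3 -359.   117.5   39.4  -19. ]
blue [ 454.3 -436.2  117.9   36.1  -18.1]
```

View pics/w9.png

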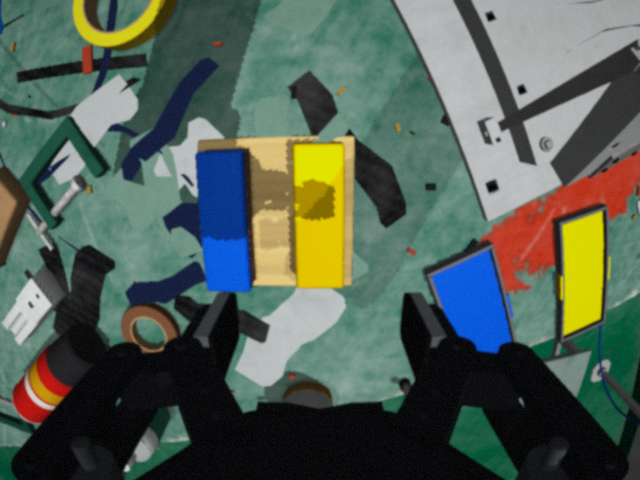

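Yellow is at (320,215), centred between the fingers. Blue is at (225,220). Both are square on the board, and yellow measures about (475,-359). The cup is still clear at (305,395).

>>> {"fn": "jog_arm", "kwargs": {"moves": [0, 0, 0.95, 0, 0, 0, 0.8, 0, 0, 0.95, 0, 0, 0, 0.8, 0, 0, 0.95, 0, 0, 0, 0.8, 0, 0, 0.95, 0, 0, 0, 0.8, 0, 0, 0.95, 0, 0, 0, 0.8, 0, 0, 0.95, 0, 0, 0, 0.8, 0, 0, 0.95, 0, 0, 0, 0.8, 0, 0, 0.85, 0, 0, 0, 0.8]}}

```text
t: 38.13
eef_pos: [0.4788, -0.3578, 0.0314]
tool_rot: [-0.0, 0.163, 0.987, 0.0]
contact_force: [0.7, -0.3, -0.0]
gripper_width: 0.798
grasp_force: 0.0
```

>>> {"fn": "jog_arm", "kwargs": {"moves": [0, 0, 0.3, 0, 0, 0, 0.8, 0, 0, 0.2, 0, 0, 0, 0.8, 0, 0, 0, 0, 0, 0, 0.6, 0, 0, 0, 0, 0, 0, 0.3, 0, 0, 0, 0, 0, 0, 0.3, 0, 0, 0, 0, 0, 0, 0.3, 0, 0, 0, 0, 0, 0, 0.3, 0, 0, 0, 0, 0, 0, 0.3]}}

```text
t: 38.8
eef_pos: [0.4795, -0.3586, 0.0235]
tool_rot: [0.001, 0.163, 0.987, -0.0]
contact_force: [-0.2, 0.9, 6.1]
gripper_width: 0.448
grasp_force: 62.1
```

```bash
python3 plan.py .480 -.358 .33 87.7 .639 -.098 .33 87.7 .639 -.098 .015 87.7
```

```text
t 38.80 p [ 0.4795 -0.3586  0.0235] yaw 71.3 tilt 0.13 w 0.448 gf 62.1 q [ 0.21  0.66  0.44  1.91 -0.44  0.66  2.17] F [-0.2  0.9  6.1]
turn -4.11  then x -0.02 y 0.03 z -15.33
turn -0.00  then x -7.42 y 13.31 z -0.00
turn -0.00  then x 0.00 y 0.00 z 15.75
```

>>> {"fn": "jog_arm", "kwargs": {"moves": [0, 0, -0.5, 0, 0, 0, 0.3, 0, 0, -1, 0, 0, 0, 0.3, 0, 0, -1, 0, 0, 0, 0.3, 0, 0, -1, 0, 0, 0, 0.3, 0, 0, -1, 0, 0, -0.8, 0.3, 0, 0, -1, 0, 0, -0.8, 0.3, 0, 0, -1, 0, 0, -0.8, 0.3, 0, 0, -1, 0, 0, -0.8, 0.3]}}

```text
t: 39.47
eef_pos: [0.4784, -0.3577, 0.1737]
tool_rot: [-0.0, 0.05, 0.999, 0.0]
contact_force: [0.6, -0.5, -1.5]
gripper_width: 0.453
grasp_force: 61.1
```

>>> {"fn": "jog_arm", "kwargs": {"moves": [0, 0, -1, 0, 0, -0.9, 0.3, 0, 0, -1, 0, 0, 0, 0.3, 0, 0, -1, 0, 0, 0, 0.3, 0, 0, -1, 0, 0, 0, 0.3, 0, 0, -1, 0, 0, 0, 0.3, 0, 0, -1, 0, 0, 0, 0.3, 0, 0, 0, 0, 0, 0, 0.3, 0, 0, 0, 0, 0, 0, 0.3]}}

```text
t: 40.13
eef_pos: [0.4788, -0.3581, 0.2932]
tool_rot: [0.001, 0.02, 1.0, -0.0]
contact_force: [0.9, 0.3, -1.8]
gripper_width: 0.45
grasp_force: 61.2
```

```bash
python3 plan.py .641 -.098 .29 87.7
```

```text
t 40.13 p [ 0.4788 -0.3581  0.2932] yaw 87.7 tilt 0.13 w 0.450 gf 61.2 q [ 0.12  0.32  0.55  1.7  -0.18  1.16  2.24] F [ 0.9  0.3 -1.8]
turn -0.01  then x -7.58 y 13.32 z 0.16
```

>>> {"fn": "jog_arm", "kwargs": {"moves": [-0.47, 0.83, 0, 0, 0, 0, 0.3, -0.47, 0.83, 0, 0, 0, 0, 0.3, -0.47, 0.83, 0, 0, 0, 0, 0.3, -0.47, 0.83, 0, 0, 0, 0, 0.3, -0.47, 0.83, 0, 0, 0, 0, 0.3, -0.47, 0.83, 0, 0, 0, 0, 0.3, -0.47, 0.83, 0, 0, 0, 0, 0.3, -0.47, 0.83, 0, 0, 0, 0, 0.3]}}

```text
t: 40.8
eef_pos: [0.5586, -0.227, 0.2903]
tool_rot: [-0.001, 0.02, 1.0, 0.0]
contact_force: [-0.1, -0.5, -2.6]
gripper_width: 0.455
grasp_force: 61.1
```

>>> {"fn": "jog_arm", "kwargs": {"moves": [-0.47, 0.83, 0, 0, 0, 0, 0.3, -0.47, 0.83, 0, 0, 0, 0, 0.3, -0.47, 0.83, 0, 0, 0, 0, 0.3, -0.47, 0.83, 0, 0, 0, 0, 0.3, -0.47, 0.83, 0, 0, 0, 0, 0.3, -0.47, 0.83, 0, 0, 0, 0, 0.3, -0.47, 0.83, 0, 0, 0, 0, 0.3, -0.47, 0.83, 0, 0, 0, 0, 0.3]}}

```text
t: 41.47
eef_pos: [0.6391, -0.0976, 0.2902]
tool_rot: [-0.002, 0.02, 1.0, 0.0]
contact_force: [0.3, -0.9, -1.1]
gripper_width: 0.453
grasp_force: 61.1
```

>>> {"fn": "jog_arm", "kwargs": {"moves": [0, 0, 0.9, 0, 0, 0, 0.3, 0, 0, 0.9, 0, 0, 0, 0.3, 0, 0, 0.9, 0, 0, 0, 0.3, 0, 0, 0.9, 0, 0, 0, 0.3, 0, 0, 0.9, 0, 0, 0, 0.3, 0, 0, 0.9, 0, 0, 0, 0.3, 0, 0, 0.9, 0, 0, 0, 0.3, 0, 0, 0, 0, 0, 0, 0.3]}}

```text
t: 42.13
eef_pos: [0.636, -0.0978, 0.1607]
tool_rot: [-0.005, 0.02, 1.0, 0.0]
contact_force: [-1.1, -0.1, -2.1]
gripper_width: 0.456
grasp_force: 61.1
```

```bash
python3 plan.py .641 -.098 .0195 87.7;  python3 - <<'E'
from h import *
cv2.imwrite("pics/w10.png",read_camera("wrist")["color"])
E
```

```text
t 42.13 p [ 0.636  -0.0978  0.1607] yaw 87.7 tilt 0.54 w 0.456 gf 61.1 q [-0.23  0.52  0.4   1.71 -0.24  0.96  1.79] F [-1.1 -0.1 -2.1]
turn -0.00  then x -0.25 y 0.00 z 7.06
```

View pics/w10.png

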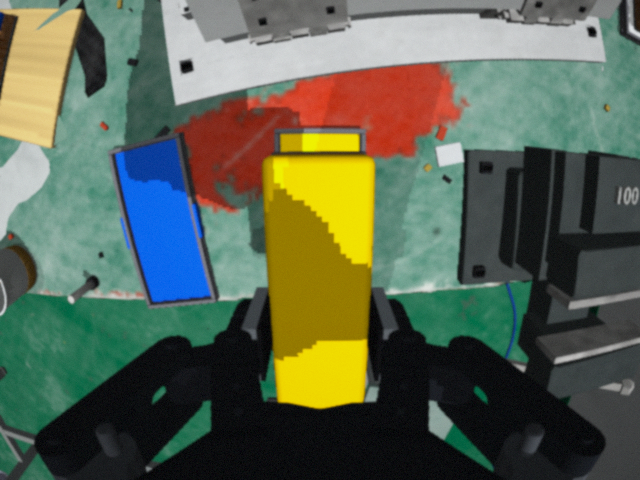

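Yellow is over its tray, whose far end at (320,142) is centred under the block. I lower it with the small x shift and trim the 0.5° tilt.

>>> {"fn": "jog_arm", "kwargs": {"moves": [-0.25, 0, 0.9, 0, -0.14, 0, 0.3, 0, 0, 0.9, 0, 0, 0, 0.3, 0, 0, 0.9, 0, 0, 0, 0.3, 0, 0, 0.9, 0, 0, 0, 0.3, 0, 0, 0.9, 0, 0, 0, 0.3, 0, 0, 0.8, 0, 0, 0, 0.3, 0, 0, 0.6, 0, 0, 0, 0.3, 0, 0, 0.4, 0, 0, 0, 0.3]}}

```text
t: 42.85
eef_pos: [0.6456, -0.0987, 0.0393]
tool_rot: [0.004, 0.02, 1.0, -0.0]
contact_force: [0.2, 0.0, -1.2]
gripper_width: 0.455
grasp_force: 61.2
```

>>> {"fn": "jog_arm", "kwargs": {"moves": [0, 0, 0.3, 0, 0, 0, 0.3, 0, 0, 0.2, 0, 0, 0, 0.3, 0, 0, 0, 0, 0, 0, 0.3, 0, 0, 0, 0, 0, 0, 0.3, 0, 0, 0, 0, 0, 0, 0.3, 0, 0, 0, 0, 0, 0, 0.3, 0, 0, 0, 0, 0, 0, 0.3, 0, 0, 0, 0, 0, 0, 0.3]}}

```text
t: 43.52
eef_pos: [0.6462, -0.0989, 0.0305]
tool_rot: [0.005, 0.02, 1.0, -0.0]
contact_force: [-1.3, 1.6, -0.9]
gripper_width: 0.455
grasp_force: 61.2
```

```bash
python3 plan.py .641 -.098 .0195 87.7
```

```text
t 43.52 p [ 0.6462 -0.0989  0.0305] yaw 87.7 tilt 0.59 w 0.455 gf 61.2 q [-0.18  0.69  0.33  1.77 -0.32  0.72  1.85] F [-1.3  1.6 -0.9]
turn -0.00  then x 0.26 y 0.03 z 0.55
```

>>> {"fn": "jog_arm", "kwargs": {"moves": [0.2, 0, 0.2, 0, 0.14, 0, 0.3, 0, 0, 0.15, 0, 0, 0, 0.3, 0, 0, 0.1, 0, 0, 0, 0.3, 0, 0, 0.05, 0, 0, 0, 0.3, 0, 0, 0, 0, 0, 0, 0.3, 0, 0, 0, 0, 0, 0, 0.3, 0, 0, 0, 0, 0, 0, 0.3, 0, 0, 0, 0, 0, 0, 0.3]}}

```text
t: 44.18
eef_pos: [0.6421, -0.0987, 0.0202]
tool_rot: [0.0, 0.02, 1.0, -0.0]
contact_force: [0.3, -0.3, -0.7]
gripper_width: 0.452
grasp_force: 61.2
```

```bash
python3 plan.py .641 -.098 .0195 87.7
```

```text
t 44.18 p [ 0.6421 -0.0987  0.0202] yaw 87.7 tilt 0.02 w 0.452 gf 61.2 q [-0.17  0.71  0.32  1.77 -0.32  0.71  1.85] F [ 0.3 -0.3 -0.7]
turn -0.01  then x 0.06 y 0.03 z 0.03
```

>>> {"fn": "jog_arm", "kwargs": {"moves": [0.05, 0, 0.05, 0, 0, 0, 0.3, 0, 0, 0, 0, 0, 0, 0.3, 0, 0, 0, 0, 0, 0, 0.52, 0, 0, 0, 0, 0, 0, 0.6, 0, 0, 0, 0, 0, 0, 0.62, 0, 0, -0.3, 0, 0, 0, 0.62, 0, 0, -0.6, 0, 0, 0, 0.65, 0, 0, -1, 0, 0, 0, 0.7]}}

```text
t: 44.85
eef_pos: [0.6398, -0.0985, 0.0567]
tool_rot: [-0.002, 0.02, 1.0, 0.0]
contact_force: [0.4, -0.4, 1.1]
gripper_width: 0.699
grasp_force: 0.0
```

>>> {"fn": "jog_arm", "kwargs": {"moves": [0, 0, -1, 0, 0, 0, 0.8, 0, 0, -1, 0, 0, 0, 0.8, 0, 0, -1, 0, 0, 0.8, 0.8, 0, 0, -1, 0, 0, 0.8, 0.8, 0, 0, -1, 0, 0, 0.8, 0.8, 0, 0, -1, 0, 0, 0.8, 0.8, 0, 0, -1, 0, 0, 0.9, 0.8, 0, 0, -1, 0, 0, 0, 0.8]}}

```text
t: 45.52
eef_pos: [0.641, -0.0987, 0.2195]
tool_rot: [0.001, 0.164, 0.986, 0.0]
contact_force: [-0.2, 0.7, -0.8]
gripper_width: 0.8
grasp_force: 0.0
```

```bash
python3 plan.py .454 -.435 .2 71.3;  python3 - <<'E'
from h import *
cv2.imwrite("pics/w11.png",read_camera("wrist")["color"])
E
```

```text
t 45.52 p [ 0.641  -0.0987  0.2195] yaw 71.1 tilt 0.07 w 0.800 gf 0.0 q [-0.3   0.48  0.5   1.66 -0.26  1.07  1.52] F [-0.2  0.7 -0.8]
turn -0.05  then x 3.46 y -18.92 z 0.97
```

View pics/w11.png

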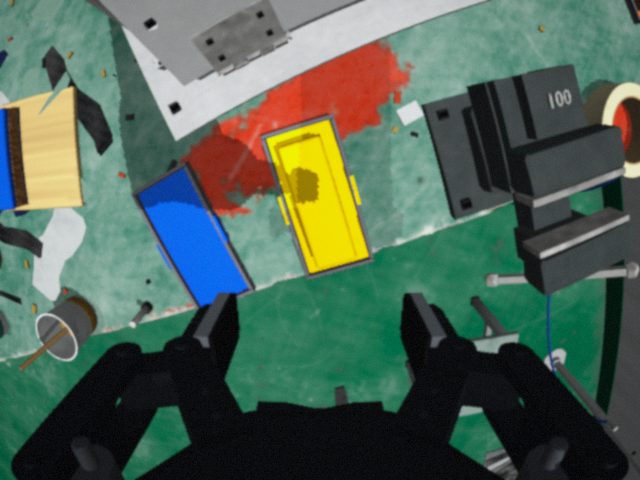

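Yellow lies flat and centred in its tray at (318,195). The cup at (65,330) is untouched. Now for blue.

>>> {"fn": "jog_arm", "kwargs": {"moves": [0.17, -0.94, -0.4, 0, 0, 0, 0.8, 0.17, -0.94, -0.4, 0, 0, 0, 0.8, 0.17, -0.94, -0.4, 0, 0, 0, 0.8, 0.17, -0.94, -0.4, 0, 0, 0, 0.8, 0.17, -0.94, -0.4, 0, 0, 0, 0.8, 0.17, -0.94, -0.4, 0, 0, 0, 0.8, 0.17, -0.94, -0.4, 0, 0, 0, 0.8, 0.17, -0.94, -0.4, 0, 0, 0, 0.8]}}

```text
t: 46.23
eef_pos: [0.5649, -0.2351, 0.2818]
tool_rot: [-0.0, 0.164, 0.986, -0.0]
contact_force: [0.0, 0.1, 0.2]
gripper_width: 0.803
grasp_force: 0.0
```

>>> {"fn": "jog_arm", "kwargs": {"moves": [0.17, -0.94, 0, 0, 0, 0, 0.8, 0.17, -0.94, 0, 0, 0, 0, 0.8, 0.17, -0.94, 0, 0, 0, 0, 0.8, 0.17, -0.94, 0, 0, 0, 0, 0.8, 0.17, -0.94, 0, 0, 0, 0, 0.8, 0.17, -0.94, 0, 0, 0, 0, 0.8, 0.17, -0.94, 0, 0, 0, 0, 0.8, 0.17, -0.94, 0, 0, 0, 0, 0.8]}}

```text
t: 46.9
eef_pos: [0.4905, -0.3684, 0.2814]
tool_rot: [-0.0, 0.164, 0.987, 0.0]
contact_force: [-0.3, -0.2, -0.5]
gripper_width: 0.801
grasp_force: 0.0
```

>>> {"fn": "jog_arm", "kwargs": {"moves": [0.18, -0.97, 0, 0, 0, 0, 0.8, 0.18, -0.97, 0, 0, 0, 0, 0.8, 0.18, -0.97, 0, 0, 0, 0, 0.8, 0.18, -0.97, 0, 0, 0, 0, 0.8, 0, 0, 0.9, 0, 0, 0, 0.8, 0, 0, 0.9, 0, 0, 0, 0.8, 0, 0, 0.9, 0, 0, 0, 0.8, 0, 0, 0.9, 0, 0, 0, 0.8]}}

```text
t: 47.57
eef_pos: [0.4522, -0.4364, 0.2088]
tool_rot: [-0.0, 0.164, 0.986, -0.0]
contact_force: [-0.3, 0.5, 0.1]
gripper_width: 0.8
grasp_force: 0.0
```

```bash
python3 plan.py .454 -.435 .019 71.3;  python3 - <<'E'
from h import *
c=read_camera("wrist");m=mask(c["color"],"blue")
h=cv2.cvtColor(c["color"],cv2.COLOR_BGR2HSV);m=cv2.inRange(h,(100,150,50),(125,255,255))
cs,_=cv2.findContours(m,cv2.RETR_EXTERNAL,cv2.CHAIN_APPROX_NONE)
for k in sorted(cs,key=cv2.contourArea)[-3:]:print(cv2.contourArea(k),cv2.minAreaRect(k))
s=read_camera("scene");print(rect(s,"blue",(355,335,460,430),.039))
E
```

```text
t 47.57 p [ 0.4522 -0.4364  0.2088] yaw 71.1 tilt 0.01 w 0.800 gf 0.0 q [ 0.24  0.47  0.59  1.73 -0.3   1.03  2.17] F [-0.3  0.5  0.1]
turn -0.04  then x -0.06 y 0.10 z 9.49
2058.0 ((263.234619140625, 114.7031021118164), (25.920488357543945, 141.11260986328125), 40.88180923461914)
4482.5 ((526.7495727539062, 295.0600891113281), (106.20911407470703, 53.28230285644531), 80.90972137451172)
6480.5 ((301.5, 211.5), (133.0, 89.0), 90.0)
[ 453.8 -435.4  118.9   36.4  -18.5]
```

>>> {"fn": "jog_arm", "kwargs": {"moves": [-0.05, 0.08, 0.95, 0, 0, 0, 0.8, 0, 0, 0.95, 0, 0, 0, 0.8, 0, 0, 0.95, 0, 0, 0, 0.8, 0, 0, 0.95, 0, 0, 0, 0.8, 0, 0, 0.95, 0, 0, 0, 0.8, 0, 0, 0.95, 0, 0, 0, 0.8, 0, 0, 0.95, 0, 0, 0, 0.8, 0, 0, 0.95, 0, 0, 0, 0.8]}}

```text
t: 48.33
eef_pos: [0.4556, -0.4352, 0.0578]
tool_rot: [0.001, 0.163, 0.987, -0.0]
contact_force: [0.7, 0.6, 0.3]
gripper_width: 0.802
grasp_force: 0.0
```

>>> {"fn": "jog_arm", "kwargs": {"moves": [0, 0, 0.8, 0, 0, 0, 0.8, 0, 0, 0.6, 0, 0, 0, 0.8, 0, 0, 0.3, 0, 0, 0, 0.8, 0, 0, 0.15, 0, 0, 0, 0.8, 0, 0, 0, 0, 0, 0, 0.8, 0, 0, 0, 0, 0, 0, 0.8, 0, 0, 0, 0, 0, 0, 0.8, 0, 0, 0, 0, 0, 0, 0.8]}}

```text
t: 49.0
eef_pos: [0.4563, -0.4341, 0.0209]
tool_rot: [0.001, 0.163, 0.987, -0.0]
contact_force: [0.3, -0.2, 1.3]
gripper_width: 0.799
grasp_force: 0.0
```

>>> {"fn": "jog_arm", "kwargs": {"moves": [0, 0, 0, 0, 0, 0, 0.6, 0, 0, 0, 0, 0, 0, 0.3, 0, 0, 0, 0, 0, 0, 0.3, 0, 0, 0, 0, 0, 0, 0.3, 0, 0, 0, 0, 0, 0, 0.3, 0, 0, 0, 0, 0, 0, 0.3, 0, 0, 0, 0, 0, 0, 0.3, 0, 0, 0, 0, 0, 0, 0.3]}}

```text
t: 49.67
eef_pos: [0.4562, -0.4341, 0.0206]
tool_rot: [0.0, 0.163, 0.987, -0.0]
contact_force: [-0.0, 0.6, 5.1]
gripper_width: 0.453
grasp_force: 62.3
```

```bash
python3 plan.py .454 -.435 .29 96.1 .638 -.237 .29 96.1 
```

```text
t 49.67 p [ 0.4562 -0.4341  0.0206] yaw 71.3 tilt 0.05 w 0.453 gf 62.3 q [ 0.34  0.71  0.45  1.83 -0.45  0.7   2.29] F [-0.   0.6  5.1]
turn -6.20  then x 0.11 y -0.03 z -13.47
turn -0.00  then x -10.20 y 8.87 z -0.00
```

>>> {"fn": "jog_arm", "kwargs": {"moves": [0, 0, -0.5, 0, 0, 0, 0.3, 0, 0, -1, 0, 0, 0, 0.3, 0, 0, -1, 0, 0, 0, 0.3, 0, 0, -1, 0, 0, 0, 0.3, 0, 0, -1, 0, 0, 0, 0.3, 0, 0, -1, 0, 0, 0, 0.3, 0, 0, -1, 0, 0, 0, 0.3, 0, 0, -1, 0, 0, 0, 0.3]}}

```text
t: 50.33
eef_pos: [0.4554, -0.4334, 0.1712]
tool_rot: [-0.0, 0.163, 0.987, 0.0]
contact_force: [0.1, 0.0, -1.0]
gripper_width: 0.456
grasp_force: 61.5
```

>>> {"fn": "jog_arm", "kwargs": {"moves": [0, 0, -1, 0, 0, 0, 0.3, 0, 0, -1, 0, 0, 0, 0.3, 0, 0, -1, 0, 0, 0, 0.3, 0, 0, -1, 0, 0, 0, 0.3, 0, 0, -0.5, 0, 0, 0, 0.3, 0, 0, 0, 0, 0, 0, 0.3, 0, 0, 0, 0, 0, 0, 0.3, 0, 0, 0, 0, 0, 0, 0.3]}}

```text
t: 51.0
eef_pos: [0.4554, -0.433, 0.2586]
tool_rot: [-0.001, 0.163, 0.987, 0.001]
contact_force: [-0.9, 0.6, -2.1]
gripper_width: 0.453
grasp_force: 61.5
```

```bash
python3 plan.py .639 -.237 .26 71.3 .639 -.237 .26 96.1
```

```text
t 51.00 p [ 0.4554 -0.433   0.2586] yaw 71.3 tilt 0.13 w 0.453 gf 61.5 q [ 0.21  0.43  0.61  1.67 -0.27  1.13  2.14] F [-0.9  0.6 -2.1]
turn -0.00  then x -5.55 y 12.23 z -0.07
turn -6.20  then x 0.00 y 0.00 z -0.00
```

>>> {"fn": "jog_arm", "kwargs": {"moves": [-0.4, 0.87, 0, 0, 0, 0, 0.3, -0.4, 0.87, 0, 0, 0, 0, 0.3, -0.4, 0.87, 0, 0, 0, 0, 0.3, -0.4, 0.87, 0, 0, 0, 0, 0.3, -0.4, 0.87, 0, 0, 0, 0, 0.3, -0.4, 0.87, 0, 0, 0, 0, 0.3, -0.4, 0.87, 0, 0, 0, 0, 0.3, -0.4, 0.87, 0, 0, 0, 0, 0.3]}}

```text
t: 51.67
eef_pos: [0.561, -0.3212, 0.2582]
tool_rot: [-0.001, 0.163, 0.987, 0.0]
contact_force: [-0.1, -0.3, -0.8]
gripper_width: 0.454
grasp_force: 61.5
```

>>> {"fn": "jog_arm", "kwargs": {"moves": [-0.4, 0.87, 0, 0, 0, 0, 0.3, -0.4, 0.87, 0, 0, 0, 0, 0.3, -0.4, 0.87, 0, 0, 0, 0, 0.3, -0.4, 0.87, 0, 0, 0, 0, 0.3, -0.4, 0.87, 0, 0, 0, 0, 0.3, -0.4, 0.87, 0, 0, 0, 0, 0.3, 0, 0, 0, 0, 0, -0.9, 0.3, 0, 0, 0, 0, 0, -0.9, 0.3]}}

```text
t: 52.33
eef_pos: [0.641, -0.2364, 0.2581]
tool_rot: [-0.001, 0.097, 0.995, 0.0]
contact_force: [-0.1, -0.7, -1.2]
gripper_width: 0.455
grasp_force: 61.4
```

>>> {"fn": "jog_arm", "kwargs": {"moves": [0, 0, 0.8, 0, 0, -0.9, 0.3, 0, 0, 0.8, 0, 0, -0.9, 0.3, 0, 0, 0.8, 0, 0, -0.9, 0.3, 0, 0, 0.8, 0, 0, -0.9, 0.3, 0, 0, 0.8, 0, 0, -0.8, 0.3, 0, 0, 0.8, 0, 0, 0, 0.3, 0, 0, 0, 0, 0, 0, 0.3, 0, 0, 0, 0, 0, 0, 0.3]}}

```text
t: 53.0
eef_pos: [0.6393, -0.2385, 0.1625]
tool_rot: [-0.002, -0.053, 0.999, 0.001]
contact_force: [0.3, -0.1, -1.4]
gripper_width: 0.455
grasp_force: 61.4
```

```bash
python3 plan.py .638 -.237 .0166 96.1;  python3 - <<'E'
from h import *
cv2.imwrite("pics/w12.png",read_camera("wrist")["color"])
E
```

```text
t 53.00 p [ 0.6393 -0.2385  0.1625] yaw 96.1 tilt 0.19 w 0.455 gf 61.4 q [-0.02  0.58  0.42  1.62 -0.27  1.    2.16] F [ 0.3 -0.1 -1.4]
turn -0.01  then x 0.06 y 0.08 z 7.29
```

View pics/w12.png

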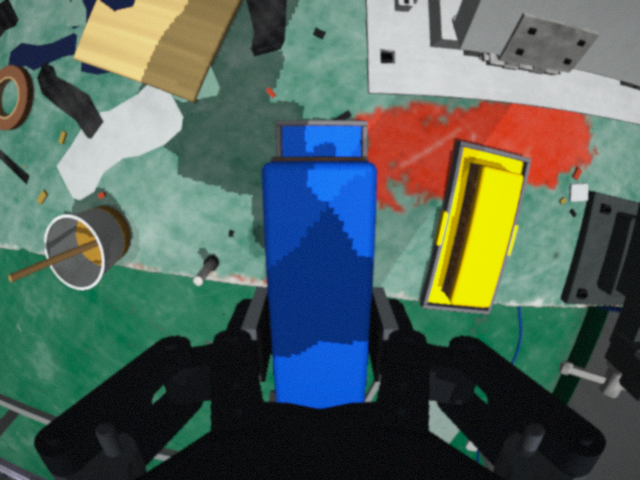

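Blue is over its tray, whose end at (322,140) is centred. The cup stands at (90,248). Lowering.

>>> {"fn": "jog_arm", "kwargs": {"moves": [0.05, 0.08, 0.9, 0, 0, 0, 0.3, 0, 0, 0.9, 0, 0, 0, 0.3, 0, 0, 0.9, 0, 0, 0, 0.3, 0, 0, 0.9, 0, 0, 0, 0.3, 0, 0, 0.9, 0, 0, 0, 0.3, 0, 0, 0.8, 0, 0, 0, 0.3, 0, 0, 0.6, 0, 0, 0, 0.3, 0, 0, 0.4, 0, 0, 0, 0.3]}}

```text
t: 53.72
eef_pos: [0.6392, -0.2374, 0.0376]
tool_rot: [0.0, -0.053, 0.999, -0.0]
contact_force: [-0.8, 0.5, -1.0]
gripper_width: 0.451
grasp_force: 61.5
```

>>> {"fn": "jog_arm", "kwargs": {"moves": [0, 0, 0.3, 0, 0, 0, 0.3, 0, 0, 0.2, 0, 0, 0, 0.3, 0, 0, 0.1, 0, 0, 0, 0.3, 0, 0, 0, 0, 0, 0, 0.3, 0, 0, 0, 0, 0, 0, 0.3, 0, 0, 0, 0, 0, 0, 0.3, 0, 0, 0, 0, 0, 0, 0.3, 0, 0, 0, 0, 0, 0, 0.3]}}

```text
t: 54.38
eef_pos: [0.6392, -0.2376, 0.0264]
tool_rot: [0.0, -0.053, 0.999, -0.0]
contact_force: [0.7, -0.7, -2.0]
gripper_width: 0.453
grasp_force: 61.5
```

```bash
python3 plan.py .638 -.237 .0166 96.1
```

```text
t 54.38 p [ 0.6392 -0.2376  0.0264] yaw 96.1 tilt 0.03 w 0.453 gf 61.5 q [ 0.03  0.74  0.35  1.69 -0.34  0.77  2.21] F [ 0.7 -0.7 -2. ]
turn -0.00  then x 0.06 y 0.03 z 0.49
```

>>> {"fn": "jog_arm", "kwargs": {"moves": [0.05, 0, 0.2, 0, 0, 0, 0.3, 0, 0, 0.15, 0, 0, 0, 0.3, 0, 0, 0.1, 0, 0, 0, 0.3, 0, 0, 0.05, 0, 0, 0, 0.3, 0, 0, 0, 0, 0, 0, 0.3, 0, 0, 0, 0, 0, 0, 0.3, 0, 0, 0, 0, 0, 0, 0.3, 0, 0, 0, 0, 0, 0, 0.3]}}

```text
t: 55.05
eef_pos: [0.638, -0.2376, 0.016]
tool_rot: [0.0, -0.053, 0.999, -0.0]
contact_force: [0.5, -0.1, -1.9]
gripper_width: 0.454
grasp_force: 61.5
```

>>> {"fn": "jog_arm", "kwargs": {"moves": [0, 0, 0, 0, 0, 0, 0.52, 0, 0, 0, 0, 0, 0, 0.6, 0, 0, 0, 0, 0, 0, 0.62, 0, 0, 0, 0, 0, 0, 0.62, 0, 0, -0.3, 0, 0, 0, 0.62, 0, 0, -0.6, 0, 0, 0, 0.65, 0, 0, -1, 0, 0, 0, 0.7, 0, 0, -1, 0, 0, 0, 0.8]}}

```text
t: 55.72
eef_pos: [0.6377, -0.2376, 0.0753]
tool_rot: [-0.0, -0.053, 0.999, 0.0]
contact_force: [0.9, 0.4, 0.6]
gripper_width: 0.796
grasp_force: 0.0
```

>>> {"fn": "jog_arm", "kwargs": {"moves": [0, 0, -1, 0, 0, 0, 0.8, 0, 0, -1, 0, 0, 0, 0.8, 0, 0, -1, 0, 0, 0, 0.8, 0, 0, -1, 0, 0, 0, 0.8, 0, 0, -1, 0, 0, 0, 0.8, 0, 0, -1, 0, 0, 0, 0.8, 0, 0, -1, 0, 0, 0, 0.8, 0, 0, 0, 0, 0, 0, 0.8]}}

```text
t: 56.38
eef_pos: [0.6401, -0.239, 0.2201]
tool_rot: [0.004, -0.053, 0.999, -0.001]
contact_force: [1.3, -0.7, 0.8]
gripper_width: 0.798
grasp_force: 0.0
```

```bash
python3 plan.py;  python3 - <<'E'
from h import *
c=read_camera("top")["color"];w=read_camera("wrist")["color"]
cv2.imwrite("pics/m13.png",np.vstack([np.hstack([cv2.resize(w,(400,300)),cv2.resize(c[150:300,300:500],(400,300))]),cv2.resize(c[170:350,150:390],(800,300))]))
E
```

```text
t 56.38 p [ 0.6401 -0.239   0.2201] yaw 96.0 tilt 0.48 w 0.798 gf 0.0 q [-0.04  0.52  0.44  1.57 -0.24  1.09  2.14] F [ 1.3 -0.7  0.8]
```

View pics/m13.png

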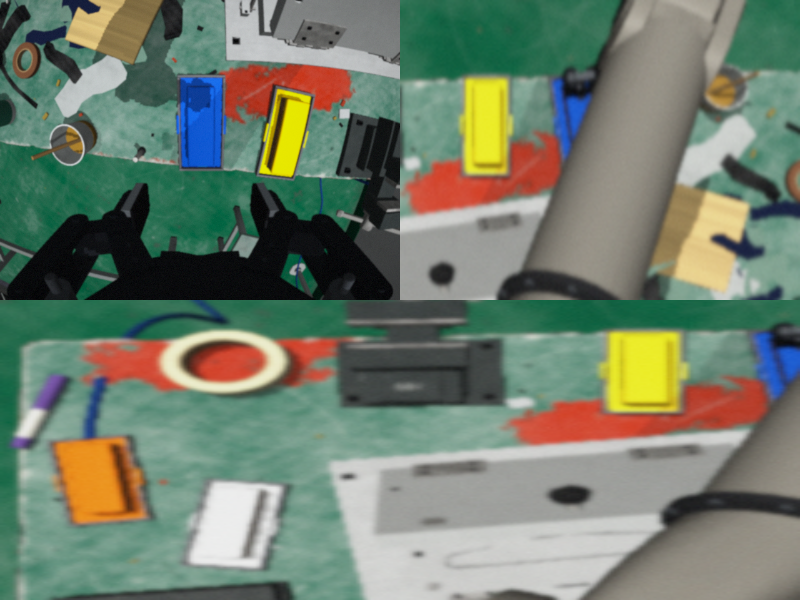

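All four blocks are flat in their own trays: blue at (201,122) and yellow at (288,130) in the wrist panel, orange at (97,480) and white at (237,525) in the lower panel. The cup is standing at (725,90) in the top-right panel.

```bash
python3 -c "
from station import *
print(hand_in())"
```

```text
the job is handed in; nothing more can be done
None
```

All four blocks lie released and flat in the trays of their own colour and the cup is still standing in place; I handed the job in at about 56 s of the 128 s allowed, and no verdict came back.

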